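# Set up a lens jig: bed the fold mirror, then seat the lens barrel in the V and hold it

## Robot

A 7-joint arm with a two-finger parallel gripper is mounted at the origin on a cart in front of the work surface, level with it; the furniture and walls round the work are solid. World frame = base frame: x ahead of the robot, y to its left, z up, the work surface at z = 0. Lengths are in m, angles in rad, forces in N, time in s.
With the tool pointing down it reaches from about 0.425 to 0.825 m from the base axis. Payload 3.6 kg.
Tool frame: the origin (TCP) lies midway between the tips of the shut fingers; the grasp point (between the pads) lies 19 mm behind it; z points along the fingers, x is the direction in which the jaws open and shut, and the axes are right-handed (so a half turn about z gives the same grasp; the last joint's range is limited). The gripper opens to 93 mm and grips with 3 to 60 N. Pads are 15 mm wide; open, the fingers measure 128 mm over their backs; the gripper's body (75 mm by 188 mm) begins 65 mm behind the grasp point.
Start: joints at [-1.2, 0.615, -0.013, 1.423, 0.008, 1.103, -0.04], TCP at [0.251, 0.599, 0.219] pointing down, gripper open.
Joint ranges: [-3.12, 3.12], [-0.3, 2.06], [-1.34, 1.32], [0.26, 2.42], [-1.36, 4.5], [0.01, 1.98], [-2.84, 2.84]. Speed limits (rad/s): [2.79, 2.79, 3.14, 3.14, 3.14, 3.14, 3.14].

## Interface

Orientations are given as [roll, pitch, yaw] about the fixed x, y, z axes, in that order (R = Rz(yaw) Ry(pitch) Rx(roll)).
In Python, from plant import bot gives the robot as it stands. The module is installed in compiled form; this text tells all that it offers.
- The arm moves only by the tool arm_command, never from a script. Its argument "moves" is a list of rows, each an object of numbers: "claw": the finger opening in mm, from 0 to 93; "tx", "ty", "tz": the shift along the tool's x, y, z in units of 25 mm (1.0 is 25 mm); "turn": the turn about the tool's z in units of 8 degrees (1.0 is 8 degrees). In form: [{"claw": .., "tx": .., "ty": .., "tz": .., "turn": ..}, ...]. A call has 1 to 10 rows; each row shifts and turns the pose as measured when the row begins, along the tool's axes as they then stand; what a row does not reach is not made up. A row lasts 1/10 s, in which the tool goes at most 50 mm and 8.59 degrees, less where a joint would pass 70% of its speed; a pose out of reach is approached as far as the arm can. A call is refused whole if a number of a shift passes 1 or a number of a turn 1, either way. A call with a gripper value outside its range is refused whole. The fingers move at their own pace and stop on an object; the grip force is fixed at half the most. Time passes only in rows, so rows that do not move let the fingers close. It gives the time, the measured TCP pose, the force and the opening at its end, in the units of the state.
- bot.get_obs(): the state, without advancing time (a new reading comes with each control period).
- bot.grab_frame(name): name is "scene" or "side" or "wrist"; returns the picture (400x640x3 uint8, blue, green, red); there is no depth.
- bot.camera_params(name): a dict with "K" (3x3 intrinsics, pixels), "view" (4x4, takes a point from world to camera coordinates); the wrist camera has in their place "tool_from_camera" (4x4, takes a point from camera to tool coordinates, whose origin is the TCP and whose axes are the tool frame's). Camera axes: x right, y down, z forward; pixel columns grow to the right and rows downward; lengths in m; the calibration is good to about 2 mm. A picture is of the moment at which its call begins: read the wrist's pose just before it. camera_params takes no time and is no camera call.
- bot.hand_in(): hands the job in, once; it reports no verdict.
Trained networks look in the newest picture that a camera, given by its name, has taken for a name from the list of things; names that differ only in an ending like _2 or _b are one class to them, and where a whole thing is asked for, a point or a joint stands for the part that bears it (a point fixed in the world has none). Each returns a list of dicts, best first, with "confidence" (0 to 1); they miss things now and then, are a little off and sometimes report something else, mostly with a low value. They report only what shows in the picture. A call takes as long as a camera call.
- bot.cut_out(query, camera): "pixels" (400x640 bool, what is visible of it).
- bot.spot_point(query, camera): "location" ([x, y, z] in m, in world coordinates, good to about 4 mm: a listed point, or the origin of a listed thing).
The state is a dict: "clock": time; "joints": joint angles; "qd": joint speeds; "joint_efforts": joint torques, N m; "eef_pos": TCP position; "ee_rot": TCP orientation; "contact_force": force on the tool from outside, world axes, zero at the start; "ft_torque": the same for the moment, N m; "opening": finger opening in m.
Only numpy, scipy, OpenCV 4.12 (cv2) and the standard library are available. Lean on these libraries where they do the work, as an engineer would, in place of code of your own. Each camera call takes 0.05 s, during which the arm holds its last target.

## Task

Set up the lens jig: first put the fold-mirror plate into the jig's shallow square pocket with its sloping mirror looking towards the V-block, and press it down firmly so that it sits level on the pocket floor, then let it go. Then take the lens barrel from its rest and lay it in the V-block along the groove, centred on the block's length, and finish while holding it pressed firmly down with the gripper so that it bears on both sides of the V. Leave the vial, stopper, tape and petri dish where they are.

Things in the scene. Friction and masses are not known exactly. Their poses are not given: they have to be found in the camera images.
- jig: The fixed lens jig on the clear desk mat: a bare aluminium base plate 220 x 70 x 10 mm with a dark steel V-block on one half and a square pocket on the other. Origin at the centre of the underside of the base plate, on the mat (z about 0.0076); x runs along the V groove from the V-block towards the pocket, z up. It stands crosswise, left of the middle, pocket end to the left (yaw 1.57 +- 0.2).
- vee_left: The +y cheek of the V-block (fixed to the jig; its frame is the jig's): 80 mm long, jig x -98 to -18 mm, y 2 to 34 mm. Its 45 degree flank rises from y 2 mm, z 16 mm to y 18 mm, z 32 mm; flat top at z 32 mm in the jig frame.
- vee_right: The -y cheek of the V-block, the mirror image of vee_left. Pressing the seated lens down with about 10 N loads both flanks well (each must carry over 2 N; the lens's weight alone gives about 1 N).
- vee_seat (a point): Where the lens barrel's centre lies when it is properly seated: over the middle of the V-block's length, 42.3 mm above the jig's underside (10.3 mm above the cheeks' tops). Axes as the jig: x along the groove, z up.
- pocket (a point): Centre of the pocket's floor (the top of the base plate, 10 mm above the jig's underside), 66 mm along +x from the jig's origin. The pocket is 55 x 55 mm inside, bounded by four rails 6 mm wide and 5 mm high, open at the corners. Axes as the jig.
- lens: The loose lens barrel, a plain aluminium cylinder 40 mm in diameter and 100 mm long with a glass face at each end (both ends alike), about 0.12 kg. Origin at its centre; x along its axis (y and z may point anywhere round it).
- lens_center (a point): The centre of the lens barrel (same point and axes as lens). At the start its axis lies level, 29.3 mm above the bench, on its rest.
- lens_rest: The fixed black plastic rest on the bare bench (z = 0) that carries the lens barrel at the start: 70 mm long along its x (the lens's axis), 50 mm wide, two rails 12 mm high. It lies straight ahead of the robot or to the right, and the mirror plate in the other place.
- fold_mirror: The loose fold-mirror plate, about 0.12 kg, flat on the bare bench at the start: aluminium plate 50 x 50 x 8 mm carrying a wedge-shaped block 24 mm wide (y -12 to 12 mm), gripped across that width. Origin at the centre of the plate's underside; x points from the block's mirror slope to its upright back, z up. In the pocket its x must point as the jig's x (slope towards the V-block).
- mirror_center (a point): A point inside the mirror block, 3 mm along +x and 18 mm above the centre of the plate's underside; axes as the plate. The block spans x -14 to 14 mm of the plate, z 8 to 36 mm; its 45 degree slope rises from x -14 mm, z 10 mm to x 12 mm, z 36 mm; its +x side is upright.
- mirror_foot (a point): Centre of the underside of the mirror plate; axes as the plate. Seated, it coincides with the pocket point. A push of about 8 N on the plate in its pocket is plenty (over 4 N on the jig is needed, for a moment).
- vial: Bystander: brown glass vial with a blue screw cap, 30 mm in diameter, 66 mm tall, standing on the mat right of the jig; origin under its centre.
- stopper: Bystander: brown rubber stopper, 32 mm across, 28 mm tall, on the mat right of the jig; origin under its centre.
- tape: Bystander: green roll of tape lying flat, 67 mm across, 19 mm high, on the mat right of the jig; origin under its centre.
- dish: Bystander: clear petri dish, 66 mm across, 15 mm high, on the mat beside the jig; origin under its centre.

How it is judged:
On the way:
1. before the lens goes into the V, the mirror plate sits level in the pocket, slope towards the V-block, and is pressed onto the pocket floor (x of mirror_foot in the frame of pocket between -0.005 and 0.005 m and y of mirror_foot in the frame of pocket between -0.005 and 0.005 m and z of mirror_foot in the frame of pocket between -0.002 and 0.002 m and angle between mirror_foot's own z axis and vertical below 0.035 rad and angle between the x axis of mirror_foot and the x axis of jig, either way round below 0.15 rad and x of vee_seat in the frame of mirror_foot below -0.05 m and contact force between fold_mirror and jig above 4 N and distance between lens_center and vee_seat above 0.08 m), for 0.15 s.
At the end, for the whole second after the job is handed in: Mirror plate level in the pocket (centre within 5 mm, height 2 mm, tilt 2 degrees), slope to the V-block, untouched; lens at rest in the V (within 12 mm along, 3 mm across and in height, 3 degrees of vee_seat), the gripper pressing it so that each flank carries over 2 N (x of mirror_foot in the frame of pocket between -0.005 and 0.005 m and y of mirror_foot in the frame of pocket between -0.005 and 0.005 m and z of mirror_foot in the frame of pocket between -0.002 and 0.002 m and angle between mirror_foot's own z axis and vertical below 0.035 rad and angle between the x axis of mirror_foot and the x axis of jig, either way round below 0.15 rad and x of vee_seat in the frame of mirror_foot below -0.05 m and x of lens_center in the frame of vee_seat between -0.012 and 0.012 m and y of lens_center in the frame of vee_seat between -0.003 and 0.003 m and z of lens_center in the frame of vee_seat between -0.003 and 0.003 m and angle between the x axis of lens_center and the x axis of jig, either way round below 0.05 rad and contact force between lens and vee_left above 2 N and contact force between lens and vee_right above 2 N and contact force between the fingers and lens above 3 N and contact force between each of the arm, the fingers and fold_mirror below 0.05 N and linear speed of lens below 0.02 m/s); the arm keeps its last pose, push and grip.
It fails at once if the vial is moved more than 3 cm (distance of vial from where it was at the start of the episode above 0.03 m).
It fails at once if the rubber stopper is moved more than 3 cm (distance of stopper from where it was at the start of the episode above 0.03 m).
It fails at once if the roll of tape is moved more than 3 cm (distance of tape from where it was at the start of the episode above 0.03 m).
It fails at once if the petri dish is moved more than 3 cm (distance of dish from where it was at the start of the episode above 0.03 m).
It also fails if it takes over 64 s, if anything falls off the work surface, if the arm or the gripper's body presses on something with over 40 N, if the wrist force passes 120 N, or if a joint passes its speed limit or range.

## Working session

There is one attempt and no reset: what is moved stays moved. The work goes in short steps, Python scripts to look and compute and a tool call to move; the robot and the scene stay as the last step left them, time stands still between calls to the robot, and variables do not carry over. Pictures are saved under pics/ and viewed, and the job is handed in when it is done.

Besides the shell and the picture viewer there is one more tool, called after ">>>" by a JSON object that holds its "method" and its "body". arm_command: Moves the arm, as the interface text tells. Its arguments: {"type":"object","properties":{"moves":{"type":"array"}},"required":["moves"]}

```bash
mkdir -p pics; ls
cat > h.py <<'E'
import numpy as np, cv2
from plant import bot
from scipy.spatial.transform import Rotation as R
def snap(c,n):
    im=bot.grab_frame(c); cv2.imwrite(f'pics/{n}.png',im); return im
def st():
    o=bot.get_obs(); print({k:np.round(o[k],4).tolist() for k in ['clock','joints','eef_pos','ee_rot','contact_force','opening']}); return o
E
python3 - <<'E'
from h import *
st()
for c in ['scene','side','wrist']:
    snap(c,c+'0')
for q in ['jig','vee_seat','pocket','lens_center','fold_mirror','mirror_center','lens_rest','vial','stopper','tape','dish']:
    for c in ['scene','side']:
        print(q,c,[(np.round(d['location'],4).tolist(),round(d['confidence'],2)) for d in bot.spot_point(q,c)][:3])
for c in ['scene','side']: print({k:np.round(v,3).tolist() for k,v in bot.camera_params(c).items()})
print(bot.camera_params('wrist'))
st()
E
```

```text
pics
{'clock': 0.0, 'joints': [-1.2005, 0.6159, -0.0126, 1.4249, 0.0081, 1.1034, -0.0404], 'eef_pos': [0.2509, 0.5988, 0.2175], 'ee_rot': [3.1416, 0.0025, 1.1741], 'contact_force': [1.031, -0.5518, -0.7647], 'opening': 0.0933}
jig scene [([0.5816, 0.2469, 0.0072], 0.94)]
jig side [([0.5826, 0.248, 0.0115], 0.61)]
vee_seat scene [([0.5872, 0.251, 0.0045], 0.73), ([0.5748, 0.1914, 0.0517], 0.56)]
vee_seat side [([0.576, 0.1905, 0.0505], 0.8)]
pocket scene [([0.598, 0.3136, 0.0196], 0.8), ([0.678, -0.0039, 0.0109], 0.75)]
pocket side [([0.6001, 0.3165, 0.0177], 0.82)]
lens_center scene [([0.4713, -0.0365, 0.0319], 0.57)]
lens_center side [([0.4682, -0.0344, 0.0298], 0.85)]
fold_mirror scene [([0.4629, -0.2107, -0.0005], 0.96), ([0.6952, -0.0607, 0.0082], 0.56)]
fold_mirror side [([0.4613, -0.2074, -0.0028], 0.77), ([0.5825, 0.244, 0.0085], 0.25)]
mirror_center scene [([0.4654, -0.2072, 0.0154], 0.79)]
mirror_center side [([0.4678, -0.2075, 0.0162], 0.66)]
lens_rest scene [([0.4707, -0.0321, 0.0055], 0.57), ([0.4677, -0.0387, 0.0299], 0.39)]
lens_rest side [([0.4705, -0.0387, -0.0013], 0
[... 1002 characters left out ...]
6391311],
       [  0.        , 311.54893953, 199.51448517],
       [  0.        ,   0.        ,   1.        ]]), 'tool_from_camera': array([[ 9.99999143e-01,  1.12961801e-03, -6.61582760e-04,
        -3.48501904e-05],
       [-8.97677433e-04,  9.59553433e-01,  2.81525137e-01,
        -7.86270263e-02],
       [ 9.52839874e-04, -2.81524302e-01,  9.59553625e-01,
        -1.65302495e-01],
       [ 0.00000000e+00,  0.00000000e+00,  0.00000000e+00,
         1.00000000e+00]])}
{'clock': 1.25, 'joints': [-1.2005, 0.6149, -0.0126, 1.4234, 0.0081, 1.1034, -0.0404], 'eef_pos': [0.2512, 0.5995, 0.2186], 'ee_rot': [-3.1416, 0.0001, 1.1741], 'contact_force': [0.7309, -0.2115, -0.0028], 'opening': 0.0929}
```

View pics/scene0.png

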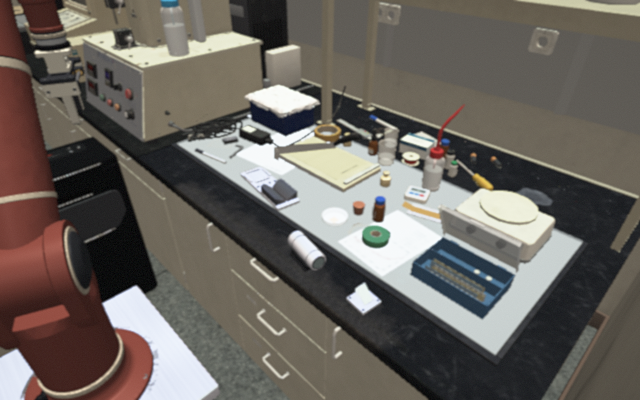

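View pics/side0.png

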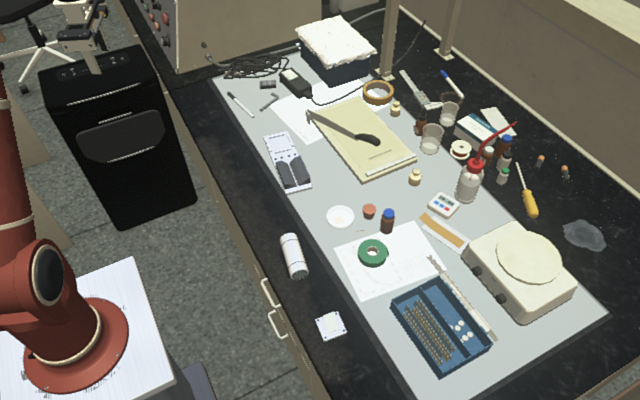

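View pics/wrist0.png

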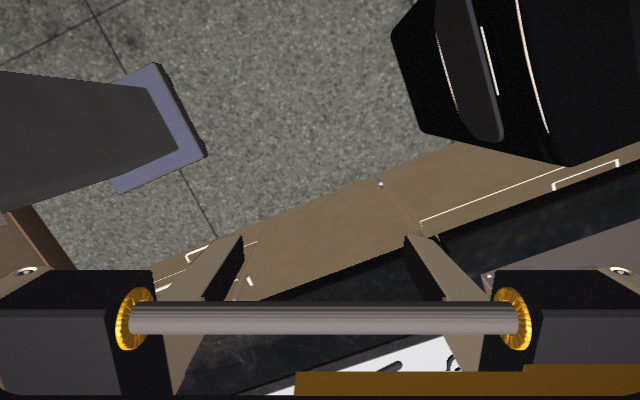

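The scene picture shows the jig at about (275,185), the lens at (306,250), the mirror at (363,297), the dish at (334,216), the stopper at (358,208), the vial at (379,208) and the tape at (376,237). The networks agree with all of these. The wrist view still shows only the floor.

```bash
cat >> h.py <<'E'
def plan(target,yaw,n=None):
    o=bot.get_obs(); p=np.array(o['eef_pos']); y0=R.from_euler('xyz',o['ee_rot']).as_matrix()
    yw=np.arctan2(y0[1,0],y0[0,0]); d=np.array(target)-p; dy=(yaw-yw+np.pi)%(2*np.pi)-np.pi
    if n is None: n=int(np.ceil(max(np.linalg.norm(d)/0.024,abs(dy)/np.radians(7.9))))
    rows=[]
    for i in range(n):
        a=yw+dy*i/n
        M=np.array([[np.cos(a),np.sin(a),0],[np.sin(a),-np.cos(a),0],[0,0,-1]])
        rows.append(np.r_[M.T@d/n/0.025,-np.degrees(dy)/n/8])
    print('n',n); 
    for r in rows: print(np.round(r,2).tolist())
E
python3 -c "
from h import *
plan([0.48,0.28,0.25],0.45)"
```

```text
n 17
[-0.49, 0.79, -0.07, 0.31]
[-0.45, 0.81, -0.07, 0.31]
[-0.42, 0.83, -0.07, 0.31]
[-0.38, 0.84, -0.07, 0.31]
[-0.34, 0.86, -0.07, 0.31]
[-0.31, 0.87, -0.07, 0.31]
[-0.27, 0.88, -0.07, 0.31]
[-0.23, 0.89, -0.07, 0.31]
[-0.19, 0.9, -0.07, 0.31]
[-0.16, 0.91, -0.07, 0.31]
[-0.12, 0.92, -0.07, 0.31]
[-0.08, 0.92, -0.07, 0.31]
[-0.04, 0.92, -0.07, 0.31]
[0.0, 0.92, -0.07, 0.31]
[0.04, 0.92, -0.07, 0.31]
[0.08, 0.92, -0.07, 0.31]
[0.12, 0.92, -0.07, 0.31]
```

>>> {"method": "arm_command", "body": {"moves": [{"claw":93,"tx":-0.5,"ty":0.8,"tz":-0.1,"turn":0.3},{"claw":93,"tx":-0.45,"ty":0.8,"tz":-0.1,"turn":0.3},{"claw":93,"tx":-0.4,"ty":0.85,"tz":-0.1,"turn":0.3},{"claw":93,"tx":-0.4,"ty":0.85,"tz":-0.1,"turn":0.3},{"claw":93,"tx":-0.35,"ty":0.85,"tz":-0.1,"turn":0.3},{"claw":93,"tx":-0.3,"ty":0.85,"tz":-0.1,"turn":0.3},{"claw":93,"tx":-0.25,"ty":0.9,"tz":-0.1,"turn":0.3},{"claw":93,"tx":-0.25,"ty":0.9,"tz":-0.1,"turn":0.3},{"claw":93,"tx":-0.2,"ty":0.9,"tz":-0.1,"turn":0.3},{"claw":93,"tx":-0.15,"ty":0.9,"tz":-0.1,"turn":0.3}]}}

```text
clock: 2.25
eef_pos: [0.3909, 0.4004, 0.2445]
ee_rot: [-3.138, -0.001, 0.732]
contact_force: [-0.6, -0.5, 0.4]
opening: 0.093
```

>>> {"method": "arm_command", "body": {"moves": [{"claw":93,"tx":-0.1,"ty":0.9,"tz":0,"turn":0.3},{"claw":93,"tx":-0.1,"ty":0.9,"tz":0,"turn":0.3},{"claw":93,"tx":-0.05,"ty":0.9,"tz":0,"turn":0.3},{"claw":93,"tx":0,"ty":0.9,"tz":0,"turn":0.3},{"claw":93,"tx":0.05,"ty":0.9,"tz":0,"turn":0.3},{"claw":93,"tx":0.1,"ty":0.9,"tz":0,"turn":0.3},{"claw":93,"tx":0.1,"ty":0.9,"tz":0,"turn":0.3}]}}

```text
clock: 2.95
eef_pos: [0.4863, 0.255, 0.2469]
ee_rot: [-3.137, -0.004, 0.408]
contact_force: [0.5, 0.1, 0.5]
opening: 0.093
```

Run:
```python
from h import *
st(); snap('wrist','w1')
for q in ['jig','vee_seat','pocket','lens_center','mirror_center']:
    print(q,[(np.round(d['location'],4).tolist(),round(d['confidence'],2)) for d in bot.spot_point(q,'wrist')][:3])
```

```text
{'clock': 2.95, 'joints': [-0.6751, 0.4331, 0.2301, 1.6877, -0.117, 1.0295, 0.0021], 'eef_pos': [0.4863, 0.255, 0.2469], 'ee_rot': [-3.137, -0.0041, 0.4077], 'contact_force': [0.5276, 0.0903, 0.524], 'opening': 0.093}
jig [([0.583, 0.2449, 0.0052], 0.96)]
vee_seat [([0.5732, 0.1895, 0.0475], 0.79)]
pocket [([0.5967, 0.3122, 0.018], 0.6)]
lens_center [([0.4662, -0.0356, 0.0292], 0.58)]
mirror_center []
```

View pics/w1.png

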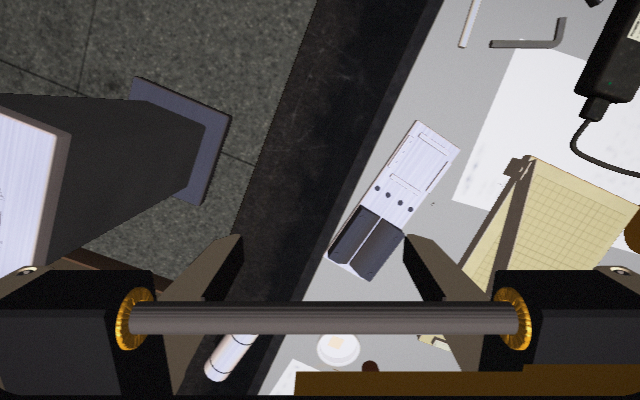

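The wrist view shows the jig, with the pocket near (420,165) and the dark V-block near (367,243). I'll zoom in to measure edges.

Run:
```python
import cv2
im=cv2.imread('pics/w1.png')[110:290,310:480]
cv2.imwrite('pics/w1z.png',cv2.resize(im,None,fx=3.3,fy=3.3,interpolation=cv2.INTER_CUBIC))
```

```text
(no output)
```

View pics/w1z.png

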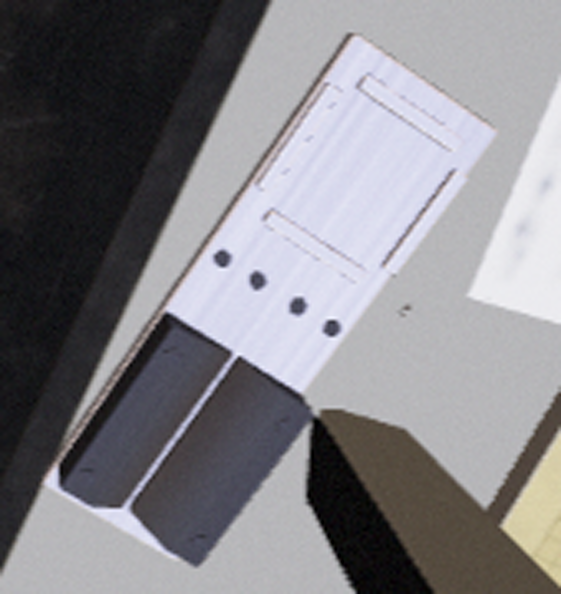

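```bash
cat >> h.py <<'E'
from scipy.optimize import least_squares
def wcam(o):
    T=np.eye(4); T[:3,:3]=R.from_euler('xyz',o['ee_rot']).as_matrix(); T[:3,3]=o['eef_pos']
    c=bot.camera_params('wrist'); return np.linalg.inv(T@np.array(c['tool_from_camera'])), np.array(c['K'])
def proj(V,K,P):
    q=(V[:3,:3]@np.array(P).T).T+V[:3,3]; q=q@K.T; return q[:,:2]/q[:,2:]
def fit(V,K,obj,px,x0,freez=False):
    obj=np.array(obj)/1000.; px=np.array(px)
    def f(v):
        A=R.from_euler('z',v[2]).as_matrix(); t=np.array([v[0],v[1],v[3] if freez else x0[3]])
        return (proj(V,K,obj@A.T+t)-px).ravel()
    s=least_squares(f,x0 if freez else x0[:3],loss='soft_l1'); return s.x, s.fun.reshape(-1,2)
def ray(V,K,uv,z):
    d=V[:3,:3].T@np.linalg.inv(K)@np.r_[uv,1]; c=-V[:3,:3].T@V[:3,3]; return c+d*(z-c[2])/d[2]
E
python3 - <<'E'
from h import *
o=bot.get_obs(); V,K=wcam(o)
px=np.array([[355,33],[495,130],[45,482],[172,315],[310,405],[237,357]])/3.3+[310,110]
obj=[[110,35,10],[110,-35,10],[-110,35,10],[-18,34,32],[-18,-34,32],[-18,0,12]]
for fz in (False,True):
    x,r=fit(V,K,obj,px,[.58,.246,1.39,.0076],fz); print(x.round(4),r.round(1).tolist())
    c,s=np.cos(x[2]),np.sin(x[2]); print('pocket',x[0]+.066*c,x[1]+.066*s,'seat',x[0]-.058*c,x[1]-.058*s)
plan([0.43,-0.12,0.22],-0.2)
E
```

```text
[0.5824 0.2529 1.4219] [[0.0, -1.6], [2.0, -0.3], [-1.6, 0.4], [-0.4, 2.9], [1.5, 2.5], [-0.8, -1.4]]
pocket 0.5921701888657656 0.3181521966343303 seat 0.5737783677328354 0.19552372964801304
[ 0.5851  0.252   1.4224 -0.0019] [[-0.7, -0.2], [0.2, 0.2], [-0.1, -1.3], [0.3, 2.1], [1.1, 1.0], [-0.6, -2.4]]
pocket 0.5948065632710903 0.3172533901406357 seat 0.5764770826886428 0.19461558951791708
n 16
[-0.51, 0.81, 0.07, 0.27]
[-0.47, 0.83, 0.07, 0.27]
[-0.44, 0.85, 0.07, 0.27]
[-0.41, 0.86, 0.07, 0.27]
[-0.38, 0.88, 0.07, 0.27]
[-0.34, 0.89, 0.07, 0.27]
[-0.31, 0.9, 0.07, 0.27]
[-0.27, 0.92, 0.07, 0.27]
[-0.24, 0.93, 0.07, 0.27]
[-0.2, 0.93, 0.07, 0.27]
[-0.17, 0.94, 0.07, 0.27]
[-0.13, 0.95, 0.07, 0.27]
[-0.09, 0.95, 0.07, 0.27]
[-0.06, 0.95, 0.07, 0.27]
[-0.02, 0.96, 0.07, 0.27]
[0.02, 0.96, 0.07, 0.27]
```

```bash
python3 -c "
from h import *
plan([0.46,-0.23,0.22],-0.2)"
```

```text
n 21
[-0.42, 0.83, 0.05, 0.21]
[-0.39, 0.84, 0.05, 0.21]
[-0.37, 0.86, 0.05, 0.21]
[-0.34, 0.87, 0.05, 0.21]
[-0.32, 0.88, 0.05, 0.21]
[-0.29, 0.88, 0.05, 0.21]
[-0.27, 0.89, 0.05, 0.21]
[-0.24, 0.9, 0.05, 0.21]
[-0.21, 0.91, 0.05, 0.21]
[-0.19, 0.91, 0.05, 0.21]
[-0.16, 0.92, 0.05, 0.21]
[-0.13, 0.92, 0.05, 0.21]
[-0.11, 0.93, 0.05, 0.21]
[-0.08, 0.93, 0.05, 0.21]
[-0.05, 0.93, 0.05, 0.21]
[-0.02, 0.93, 0.05, 0.21]
[0.0, 0.93, 0.05, 0.21]
[0.03, 0.93, 0.05, 0.21]
[0.06, 0.93, 0.05, 0.21]
[0.08, 0.93, 0.05, 0.21]
[0.11, 0.92, 0.05, 0.21]
```

>>> {"method": "arm_command", "body": {"moves": [{"claw":93,"tx":-0.4,"ty":0.85,"tz":0.05,"turn":0.2},{"claw":93,"tx":-0.4,"ty":0.85,"tz":0.05,"turn":0.2},{"claw":93,"tx":-0.35,"ty":0.9,"tz":0.05,"turn":0.2},{"claw":93,"tx":-0.35,"ty":0.9,"tz":0.05,"turn":0.2},{"claw":93,"tx":-0.3,"ty":0.9,"tz":0.05,"turn":0.2},{"claw":93,"tx":-0.3,"ty":0.9,"tz":0.05,"turn":0.2},{"claw":93,"tx":-0.25,"ty":0.9,"tz":0.05,"turn":0.2},{"claw":93,"tx":-0.25,"ty":0.95,"tz":0.05,"turn":0.2},{"claw":93,"tx":-0.2,"ty":0.95,"tz":0.05,"turn":0.2},{"claw":93,"tx":-0.2,"ty":0.95,"tz":0.05,"turn":0.2}]}}

```text
clock: 4.25
eef_pos: [0.4721, 0.0204, 0.2306]
ee_rot: [-3.126, -0.001, 0.144]
contact_force: [-0.3, 0.0, -0.3]
opening: 0.0929
```

>>> {"method": "arm_command", "body": {"moves": [{"claw":93,"tx":-0.15,"ty":0.95,"tz":0.05,"turn":0.2},{"claw":93,"tx":-0.15,"ty":0.95,"tz":0.05,"turn":0.2},{"claw":93,"tx":-0.1,"ty":0.95,"tz":0.05,"turn":0.2},{"claw":93,"tx":-0.1,"ty":0.95,"tz":0.05,"turn":0.2},{"claw":93,"tx":-0.05,"ty":0.95,"tz":0.05,"turn":0.2},{"claw":93,"tx":0,"ty":0.95,"tz":0.05,"turn":0.2},{"claw":93,"tx":0,"ty":0.95,"tz":0.05,"turn":0.2},{"claw":93,"tx":0.05,"ty":0.95,"tz":0.05,"turn":0.2},{"claw":93,"tx":0.05,"ty":0.95,"tz":0.05,"turn":0.2},{"claw":93,"tx":0.1,"ty":0.9,"tz":0.05,"turn":0.2}]}}

```text
clock: 5.25
eef_pos: [0.4628, -0.2229, 0.2141]
ee_rot: [-3.121, 0.001, -0.142]
contact_force: [0.1, -0.2, -0.4]
opening: 0.0927
```

>>> {"method": "arm_command", "body": {"moves": [{"claw":93,"tx":0,"ty":0,"tz":0,"turn":0}]}}

```text
clock: 5.35
eef_pos: [0.4617, -0.2262, 0.2141]
ee_rot: [-3.123, 0.001, -0.147]
contact_force: [0.4, 0.2, 0.7]
opening: 0.0931
```

Run:
```python
from h import *
st(); im=snap('wrist','w2')
for q in ['mirror_center','mirror_foot','lens_center']:
    print(q,[(np.round(d['location'],4).tolist(),round(d['confidence'],2)) for d in bot.spot_point(q,'wrist')][:3])
st()
```

```text
{'clock': 5.35, 'joints': [0.1139, 0.4406, 0.4519, 1.8231, -0.254, 0.9409, 0.5335], 'eef_pos': [0.4617, -0.2262, 0.2141], 'ee_rot': [-3.1228, 0.0009, -0.1473], 'contact_force': [0.4012, 0.2129, 0.7396], 'opening': 0.0931}
mirror_center [([0.4646, -0.2081, 0.0235], 0.6)]
mirror_foot [([0.4666, -0.21, 0.0018], 0.81)]
lens_center []
{'clock': 5.55, 'joints': [0.1091, 0.4393, 0.447, 1.8246, -0.2549, 0.9418, 0.533], 'eef_pos': [0.4629, -0.2212, 0.214], 'ee_rot': [-3.119, 0.0014, -0.1394], 'contact_force': [-0.4005, -0.2124, 0.5141], 'opening': 0.0929}
```

View pics/w2.png

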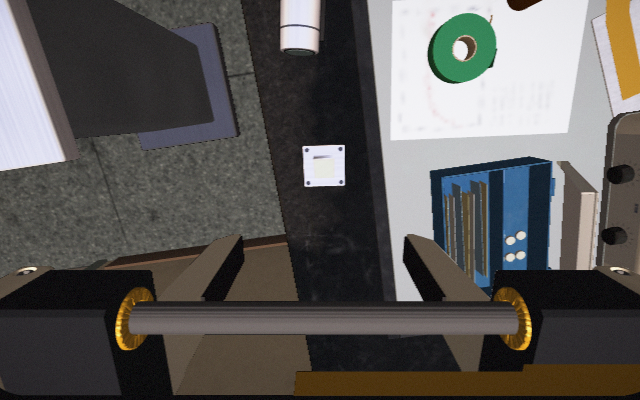

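Mirror plate at about (323,166) and the lens end at (300,25) in this view. Zooming in on the mirror.

Run:
```python
from h import *
im=snap('wrist','w3');o=st()
np.save('w3o.npy',np.r_[o['eef_pos'],o['ee_rot']])
cv2.imwrite('pics/w3z.png',cv2.resize(im[130:205,280:370],None,fx=7,fy=7,interpolation=cv2.INTER_CUBIC))
```

```text
{'clock': 5.6, 'joints': [0.1089, 0.4393, 0.4471, 1.8245, -0.2548, 0.9417, 0.5331], 'eef_pos': [0.463, -0.2211, 0.214], 'ee_rot': [-3.1192, 0.0013, -0.1391], 'contact_force': [0.5863, -0.2803, 0.2946], 'opening': 0.0927}
```

View pics/w3z.png

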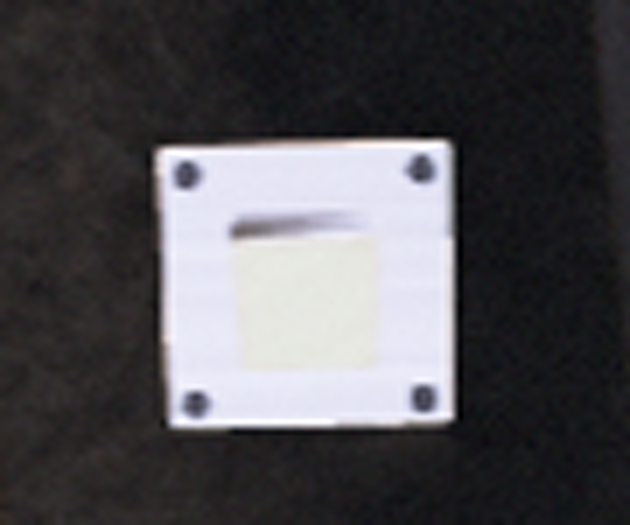

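Run:
```python
from h import *
v=np.load('w3o.npy'); V,K=wcam(dict(eef_pos=v[:3],ee_rot=v[3:]))
px=np.array([[157,150],[452,142],[453,420],[172,427],[233,238],[377,236],[372,368],[242,369]])/7+[280,130]
obj=[[25,25,8],[25,-25,8],[-25,-25,8],[-25,25,8],[12,12,36],[12,-12,36],[-14,-12,10],[-14,12,10]]
for fz in (False,True):
    x,r=fit(V,K,obj,px,[.463,-.208,1.4,0],fz); print(x.round(4),r.round(1).tolist())
m=x
c,s=np.cos(x[2]),np.sin(x[2]); g=[x[0]+.004*c,x[1]+.004*s]; print('grasp',g,'yaw',x[2]-np.pi/2)
for q in ['mirror_foot']:
    for cc in ['scene','side','wrist']:
        bot.grab_frame(cc); print(q,[(np.round(d['location'],4).tolist(),round(d['confidence'],2)) for d in bot.spot_point(q,cc)][:2])
plan([*g,0.09],x[2]-np.pi/2)
```

```text
[ 0.4649 -0.2114  1.4573] [[-0.0, -0.9], [-0.1, -0.8], [-0.0, 0.4], [-0.5, 0.4], [-0.4, 0.7], [0.6, 0.4], [0.9, -0.4], [-0.3, -0.0]]
[ 0.4648 -0.2125  1.458  -0.0063] [[0.3, -0.5], [-0.5, -0.4], [-0.4, 0.1], [-0.2, 0.1], [-0.2, 0.9], [0.4, 0.6], [0.7, -0.5], [-0.1, -0.2]]
grasp [np.float64(0.4652052961713591), np.float64(-0.20853422715945893)] yaw -0.11283399090373702
mirror_foot [([0.4681, -0.2085, 0.0028], 0.62)]
mirror_foot [([0.4657, -0.2091, 0.0044], 0.61)]
mirror_foot [([0.4652, -0.2127, -0.0], 0.75)]
n 6
[0.0, -0.09, 0.83, -0.03]
[0.0, -0.09, 0.83, -0.03]
[0.0, -0.09, 0.83, -0.03]
[0.0, -0.09, 0.83, -0.03]
[0.0, -0.09, 0.83, -0.03]
[0.0, -0.09, 0.83, -0.03]
```

>>> {"method": "arm_command", "body": {"moves": [{"claw":70,"tx":0,"ty":-0.1,"tz":0.85,"turn":-0.05},{"claw":70,"tx":0,"ty":-0.1,"tz":0.85,"turn":-0.05},{"claw":70,"tx":0,"ty":-0.1,"tz":0.85,"turn":-0.05},{"claw":70,"tx":0,"ty":-0.1,"tz":0.85,"turn":-0.05},{"claw":70,"tx":0,"ty":-0.1,"tz":0.85,"turn":-0.05},{"claw":70,"tx":0,"ty":0,"tz":0,"turn":0},{"claw":70,"tx":0,"ty":0,"tz":0,"turn":0}]}}

```text
clock: 6.6
eef_pos: [0.4675, -0.2077, 0.1066]
ee_rot: [-3.122, -0.005, -0.103]
contact_force: [0.0, 0.2, 0.5]
opening: 0.0703
```

Run:
```python
from h import *
o=st(); im=snap('wrist','w4')
np.save('w4o.npy',np.r_[o['eef_pos'],o['ee_rot']])
```

```text
{'clock': 6.6, 'joints': [0.1479, 0.5773, 0.3603, 1.9557, -0.3485, 0.6702, 0.6287], 'eef_pos': [0.4675, -0.2077, 0.1066], 'ee_rot': [-3.1221, -0.0053, -0.1029], 'contact_force': [0.0434, 0.2095, 0.4783], 'opening': 0.0703}
```

View pics/w4.png

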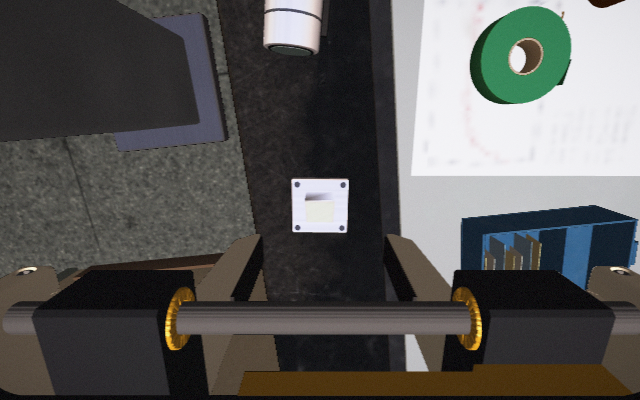

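Run:
```python
from h import *
im=cv2.imread('pics/w4.png')
cv2.imwrite('pics/w4z.png',cv2.resize(im[165:245,280:360],None,fx=7,fy=7,interpolation=cv2.INTER_CUBIC))
```

```text
(no output)
```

View pics/w4z.png

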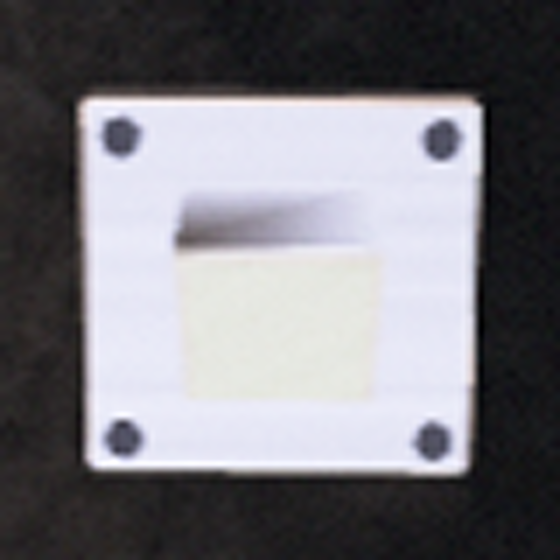

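The dark strip at zoom (175-370,190-245) is the upright back, and the slope tapers towards the bottom. So the plate's x points image-up.

Run:
```python
from h import *
v=np.load('w4o.npy'); V,K=wcam(dict(eef_pos=v[:3],ee_rot=v[3:]))
px=np.array([[78,98],[484,98],[470,472],[88,470],[176,255],[382,250],[369,400],[187,400]])/7+[280,165]
obj=[[25,25,8],[25,-25,8],[-25,-25,8],[-25,25,8],[12,12,36],[12,-12,36],[-14,-12,10],[-14,12,10]]
for fz in (False,True):
    x,r=fit(V,K,obj,px,[.463,-.208,1.4,0],fz); print(x.round(4),r.round(1).tolist())
    c,s=np.cos(x[2]),np.sin(x[2]); g=[x[0]+.004*c,x[1]+.004*s]; print('grasp',g,'yaw',x[2]-np.pi/2)
plan([*g,0.0115],x[2]-np.pi/2,5)
```

```text
[ 0.4647 -0.2109  1.4633] [[0.0, -0.6], [-0.3, -0.4], [0.2, 0.2], [-0.2, 0.3], [-0.5, 0.2], [0.4, 1.0], [0.6, -0.3], [-0.2, -0.4]]
grasp [np.float64(0.46509532993373076), np.float64(-0.20695351867474557)] yaw -0.10752816026320211
[ 0.4646 -0.2115  1.4634 -0.002 ] [[0.2, -0.4], [-0.5, -0.1], [0.0, 0.0], [-0.0, 0.1], [-0.3, 0.2], [0.3, 1.1], [0.5, -0.4], [-0.2, -0.5]]
grasp [np.float64(0.46501671542894324), np.float64(-0.20754376102722263)] yaw -0.10737699025688974
n 5
[-0.02, 0.0, 0.76, 0.01]
[-0.02, 0.0, 0.76, 0.01]
[-0.02, 0.0, 0.76, 0.01]
[-0.02, 0.0, 0.76, 0.01]
[-0.02, 0.0, 0.76, 0.01]
```

>>> {"method": "arm_command", "body": {"moves": [{"claw":70,"tx":0,"ty":0.02,"tz":0.8,"turn":0},{"claw":70,"tx":0,"ty":0.02,"tz":0.8,"turn":0},{"claw":70,"tx":-0.05,"ty":0.02,"tz":0.8,"turn":0},{"claw":70,"tx":-0.05,"ty":0.02,"tz":0.7,"turn":0},{"claw":70,"tx":0,"ty":0,"tz":0,"turn":0}]}}

```text
clock: 7.15
eef_pos: [0.4718, -0.2118, 0.0339]
ee_rot: [-3.127, -0.021, -0.103]
contact_force: [-0.7, 0.3, -0.1]
opening: 0.0699
```

Run:
```python
from h import *
st(); snap('wrist','w5'); plan([.465,-.2072,.0115],-.107,2)
```

```text
{'clock': 7.15, 'joints': [0.213, 0.6929, 0.273, 2.0045, -0.4255, 0.4841, 0.7005], 'eef_pos': [0.4718, -0.2118, 0.0339], 'ee_rot': [-3.1274, -0.0213, -0.1033], 'contact_force': [-0.7381, 0.302, -0.1005], 'opening': 0.0699}
n 2
[-0.16, -0.09, 0.47, 0.01]
[-0.16, -0.09, 0.47, 0.01]
```

View pics/w5.png

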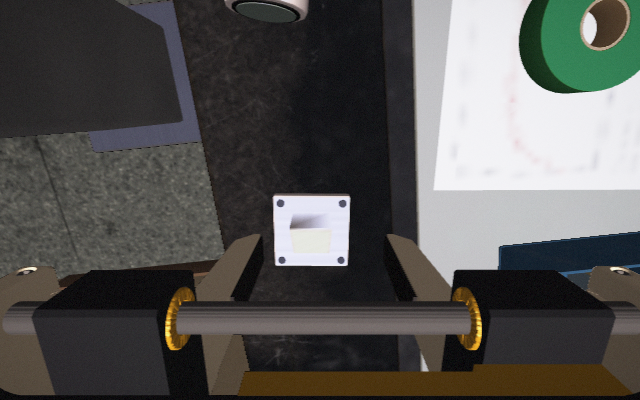

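>>> {"method": "arm_command", "body": {"moves": [{"claw":70,"tx":-0.15,"ty":-0.1,"tz":0.3,"turn":0},{"claw":70,"tx":-0.15,"ty":-0.1,"tz":0.3,"turn":0},{"claw":70,"tx":-0.05,"ty":-0.05,"tz":0.3,"turn":0},{"claw":70,"tx":0,"ty":0,"tz":0,"turn":0}]}}

```text
clock: 7.6
eef_pos: [0.4673, -0.2055, 0.0144]
ee_rot: [-3.13, -0.031, -0.103]
contact_force: [0.1, 0.0, -0.3]
opening: 0.0698
```

Run:
```python
from h import *
st(); snap('wrist','w6'); plan([.465,-.2072,.0115],-.107,1)
```

```text
{'clock': 7.6, 'joints': [0.2278, 0.717, 0.2369, 2.04, -0.4514, 0.4095, 0.719], 'eef_pos': [0.4673, -0.2055, 0.0144], 'ee_rot': [-3.1305, -0.0306, -0.1031], 'contact_force': [0.1011, 0.033, -0.2705], 'opening': 0.0698}
n 1
[-0.1, 0.07, 0.13, 0.03]
```

View pics/w6.png

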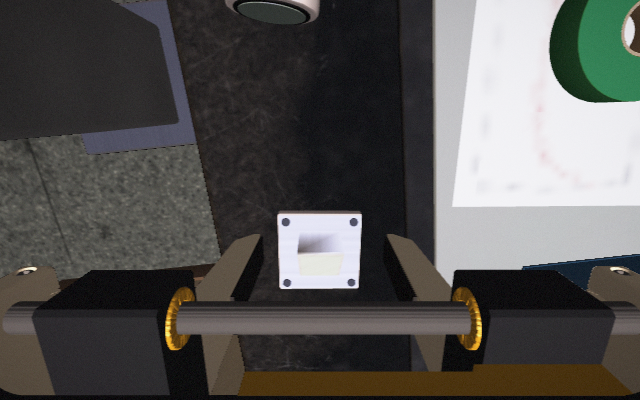

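>>> {"method": "arm_command", "body": {"moves": [{"claw":70,"tx":-0.1,"ty":0.05,"tz":0.1,"turn":0},{"claw":24,"tx":0,"ty":0,"tz":0,"turn":0},{"claw":10,"tx":0,"ty":0,"tz":0,"turn":0},{"claw":0,"tx":0,"ty":0,"tz":0,"turn":0},{"claw":0,"tx":0,"ty":0,"tz":0,"turn":0}]}}

```text
clock: 8.15
eef_pos: [0.4655, -0.2075, 0.0125]
ee_rot: [-3.132, -0.033, -0.103]
contact_force: [0.2, -0.5, 0.4]
opening: 0.0424
```

Run:
```python
from h import *
st(); snap('wrist','w7')
```

```text
{'clock': 8.15, 'joints': [0.2358, 0.7188, 0.2316, 2.045, -0.4536, 0.3992, 0.7257], 'eef_pos': [0.4655, -0.2075, 0.0125], 'ee_rot': [-3.1317, -0.0329, -0.1035], 'contact_force': [0.1519, -0.5449, 0.3575], 'opening': 0.0424}
```

View pics/w7.png

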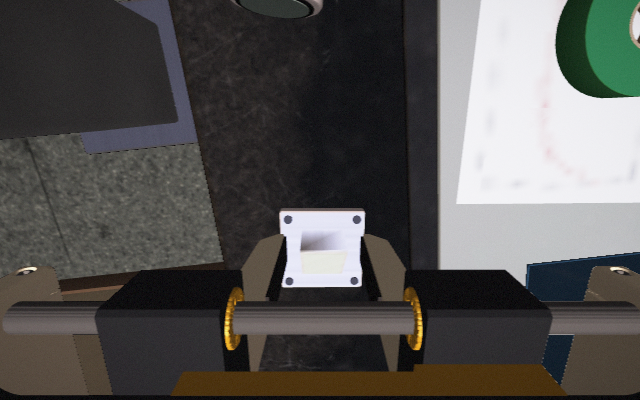

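The fingers straddle the block and are still closing, at 42 mm.

>>> {"method": "arm_command", "body": {"moves": [{"claw":0,"tx":0,"ty":0,"tz":0,"turn":0},{"claw":0,"tx":0,"ty":0,"tz":0,"turn":0},{"claw":0,"tx":0,"ty":0,"tz":0,"turn":0},{"claw":0,"tx":0,"ty":0,"tz":0,"turn":0},{"claw":0,"tx":0,"ty":0,"tz":0,"turn":0}]}}

```text
clock: 8.7
eef_pos: [0.4655, -0.2075, 0.0127]
ee_rot: [-3.132, -0.033, -0.104]
contact_force: [0.1, 0.3, 0.9]
opening: 0.024
```

Run:
```python
from h import *
st(); plan([.465,-.2072,.15],-.107,6)
```

```text
{'clock': 8.7, 'joints': [0.2356, 0.7184, 0.2319, 2.045, -0.4535, 0.3997, 0.7255], 'eef_pos': [0.4655, -0.2075, 0.0127], 'ee_rot': [-3.1315, -0.0329, -0.1035], 'contact_force': [0.1032, 0.2652, 0.9169], 'opening': 0.024}
n 6
[-0.0, -0.0, -0.92, 0.0]
[-0.0, -0.0, -0.92, 0.0]
[-0.0, -0.0, -0.92, 0.0]
[-0.0, -0.0, -0.92, 0.0]
[-0.0, -0.0, -0.92, 0.0]
[-0.0, -0.0, -0.92, 0.0]
```

>>> {"method": "arm_command", "body": {"moves": [{"claw":0,"tx":0,"ty":0,"tz":-0.5,"turn":0},{"claw":0,"tx":0,"ty":0,"tz":-0.9,"turn":0},{"claw":0,"tx":0,"ty":0,"tz":-0.9,"turn":0},{"claw":0,"tx":0,"ty":0,"tz":-0.9,"turn":0},{"claw":0,"tx":0,"ty":0,"tz":-0.9,"turn":0},{"claw":0,"tx":0,"ty":0,"tz":-0.9,"turn":0}]}}

```text
clock: 9.3
eef_pos: [0.458, -0.2067, 0.1418]
ee_rot: [-3.128, -0.024, -0.104]
contact_force: [-0.1, 0.4, -1.0]
opening: 0.0241
```

Run:
```python
from h import *
st(); snap('wrist','w8'); plan([.51,.22,.15],-.14)
```

```text
{'clock': 9.3, 'joints': [0.1219, 0.5063, 0.3962, 1.9626, -0.3229, 0.7142, 0.6129], 'eef_pos': [0.458, -0.2067, 0.1418], 'ee_rot': [-3.1283, -0.0241, -0.1039], 'contact_force': [-0.0932, 0.426, -1.0118], 'opening': 0.0241}
n 18
[0.01, -0.96, -0.01, 0.01]
[0.01, -0.96, -0.01, 0.01]
[0.01, -0.96, -0.01, 0.01]
[0.01, -0.96, -0.01, 0.01]
[0.0, -0.96, -0.01, 0.01]
[0.0, -0.96, -0.01, 0.01]
[-0.0, -0.96, -0.01, 0.01]
[-0.0, -0.96, -0.01, 0.01]
[-0.0, -0.96, -0.01, 0.01]
[-0.01, -0.96, -0.01, 0.01]
[-0.01, -0.96, -0.01, 0.01]
[-0.01, -0.96, -0.01, 0.01]
[-0.01, -0.96, -0.01, 0.01]
[-0.01, -0.96, -0.01, 0.01]
[-0.02, -0.96, -0.01, 0.01]
[-0.02, -0.96, -0.01, 0.01]
[-0.02, -0.96, -0.01, 0.01]
[-0.02, -0.96, -0.01, 0.01]
```

View pics/w8.png

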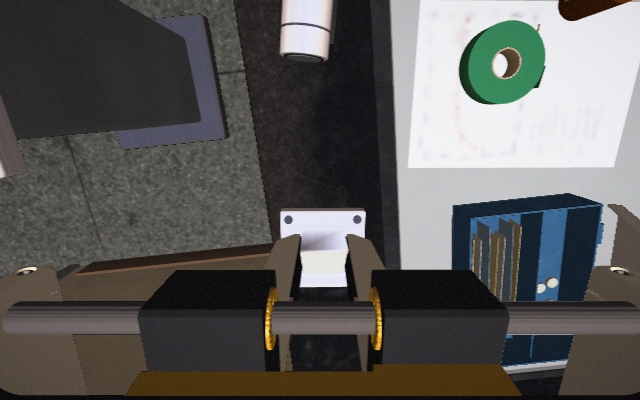

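>>> {"method": "arm_command", "body": {"moves": [{"claw":0,"tx":0.3,"ty":-0.95,"tz":0,"turn":0},{"claw":0,"tx":0.3,"ty":-0.95,"tz":0,"turn":0},{"claw":0,"tx":0.3,"ty":-0.95,"tz":0,"turn":0},{"claw":0,"tx":0.3,"ty":-0.95,"tz":0,"turn":0},{"claw":0,"tx":0.3,"ty":-0.95,"tz":0,"turn":0},{"claw":0,"tx":0.2,"ty":-0.95,"tz":0,"turn":0},{"claw":0,"tx":0.2,"ty":-0.95,"tz":0,"turn":0},{"claw":0,"tx":0.2,"ty":-0.95,"tz":0,"turn":0},{"claw":0,"tx":0.2,"ty":-0.95,"tz":0,"turn":0},{"claw":0,"tx":0.2,"ty":-0.95,"tz":0,"turn":0}]}}

```text
clock: 10.35
eef_pos: [0.5471, 0.0247, 0.153]
ee_rot: [-3.134, -0.034, -0.116]
contact_force: [-0.1, -0.3, -1.1]
opening: 0.024
```

>>> {"method": "arm_command", "body": {"moves": [{"claw":0,"tx":0,"ty":-0.95,"tz":0,"turn":0},{"claw":0,"tx":0,"ty":-0.95,"tz":0,"turn":0},{"claw":0,"tx":0,"ty":-0.95,"tz":0,"turn":0},{"claw":0,"tx":0,"ty":-0.95,"tz":0,"turn":0},{"claw":0,"tx":0,"ty":-0.9,"tz":0,"turn":0},{"claw":0,"tx":0,"ty":0,"tz":0,"turn":0},{"claw":0,"tx":0,"ty":0,"tz":0,"turn":0}]}}

```text
clock: 11.05
eef_pos: [0.5577, 0.151, 0.1524]
ee_rot: [-3.133, -0.029, -0.108]
contact_force: [0.1, -0.6, -0.9]
opening: 0.0236
```

Run:
```python
from h import *
o=st(); snap('wrist','w9');np.save('w9o.npy',np.r_[o['eef_pos'],o['ee_rot']])
```

```text
{'clock': 11.05, 'joints': [-0.5835, 0.5951, 0.4425, 1.758, -0.3299, 0.8313, -0.0984], 'eef_pos': [0.5577, 0.151, 0.1524], 'ee_rot': [-3.1328, -0.0288, -0.1083], 'contact_force': [0.1185, -0.6417, -0.9045], 'opening': 0.0236}
```

View pics/w9.png

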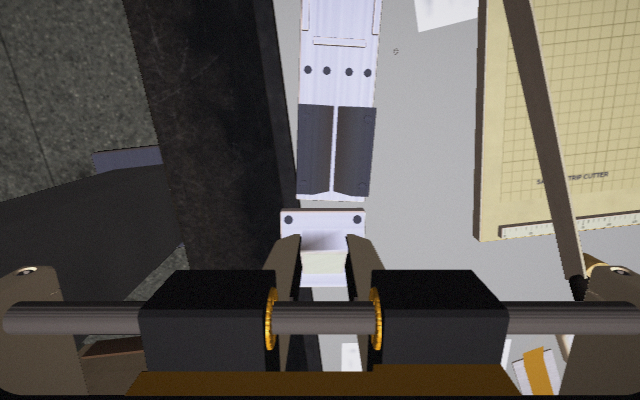

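The jig's V-block spans (297-377,105-200) with the pocket cut off at the top. I'll move on a little so all of it is in view.

>>> {"method": "arm_command", "body": {"moves": [{"claw":0,"tx":0.2,"ty":-0.8,"tz":0,"turn":0},{"claw":0,"tx":0.2,"ty":-0.8,"tz":0,"turn":0},{"claw":0,"tx":0.2,"ty":-0.8,"tz":0,"turn":0},{"claw":0,"tx":0.1,"ty":-0.8,"tz":0,"turn":0},{"claw":0,"tx":0,"ty":0,"tz":0,"turn":0},{"claw":0,"tx":0,"ty":0,"tz":0,"turn":0},{"claw":0,"tx":0,"ty":0,"tz":0,"turn":0}]}}

```text
clock: 11.8
eef_pos: [0.5844, 0.2162, 0.1537]
ee_rot: [-3.14, -0.027, -0.127]
contact_force: [-0.5, 0.0, -1.0]
opening: 0.0237
```

Run:
```python
from h import *
o=st(); im=snap('wrist','w10');np.save('w10o.npy',np.r_[o['eef_pos'],o['ee_rot']]); 
cv2.imwrite('pics/w10z.png',cv2.resize(im[10:210,260:400],None,fx=3,fy=3,interpolation=cv2.INTER_CUBIC))
for q in ['pocket','vee_seat','jig']: print(q,[(np.round(d['location'],4).tolist(),round(d['confidence'],2)) for d in bot.spot_point(q,'wrist')][:2])
```

```text
{'clock': 11.8, 'joints': [-0.6639, 0.6625, 0.4546, 1.6197, -0.3361, 0.9127, -0.2197], 'eef_pos': [0.5844, 0.2162, 0.1537], 'ee_rot': [-3.1399, -0.0267, -0.1273], 'contact_force': [-0.4721, 0.0299, -0.9605], 'opening': 0.0237}
pocket [([0.5946, 0.3152, 0.017], 0.64), ([0.5817, 0.21, 0.141], 0.62)]
vee_seat []
jig [([0.591, 0.2472, 0.003], 0.92)]
```

View pics/w10z.png

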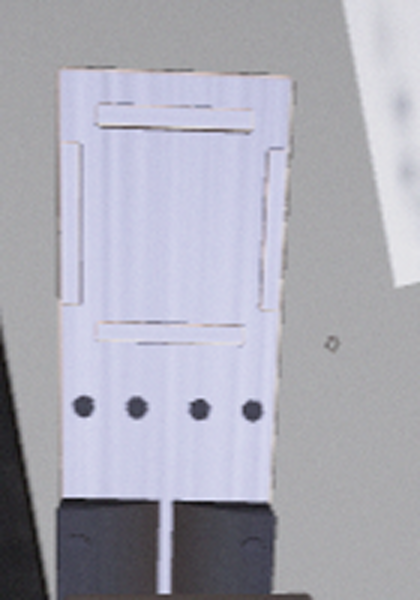

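Run:
```python
from h import *
v=np.load('w10o.npy'); V,K=wcam(dict(eef_pos=v[:3],ee_rot=v[3:]))
px=np.array([[60,68],[291,77],[58,500],[272,507],[82,222],[266,230],[175,129.5],[171,324],[166,500]])/3+[260,10]
obj=[[110,35,10],[110,-35,10],[-18,34,32],[-18,-34,32],[66,27.5,15],[66,-27.5,15],[93.5,0,10],[38.5,0,15],[-18,0,14]]
for fz in (False,True):
    x,r=fit(V,K,obj,px,[.58,.246,1.4,.0076],fz); print(x.round(4),r.round(1).tolist())
    c,s=np.cos(x[2]),np.sin(x[2]); print('pocket',x[0]+.066*c,x[1]+.066*s,'seat',x[0]-.058*c,x[1]-.058*s)
```

```text
[0.5848 0.2482 1.4101] [[-1.0, -2.1], [2.2, -1.5], [-1.2, 3.7], [1.5, 3.4], [-0.3, 0.4], [-0.2, 0.1], [0.4, -0.1], [-0.0, -0.7], [-0.1, 0.6]]
pocket 0.59534877780751 0.31337676911067514 seat 0.5755076868084614 0.19097443617552445
[ 0.5848  0.2489  1.4115 -0.0018] [[-0.1, -0.3], [0.6, -0.0], [-0.1, 0.9], [0.4, 0.4], [0.4, 0.4], [-1.4, -0.0], [0.1, 0.8], [-0.2, -1.7], [-0.1, -2.1]]
pocket 0.5953094682617638 0.31406021253786787 seat 0.5756400014536306 0.19163018323343725
```

Run:
```python
from h import *
plan([.5961,.3176,.075],-.16,6)
```

```text
n 6
[-0.01, -0.68, 0.53, 0.04]
[-0.01, -0.68, 0.53, 0.04]
[-0.02, -0.68, 0.53, 0.04]
[-0.02, -0.68, 0.53, 0.04]
[-0.02, -0.68, 0.53, 0.04]
[-0.03, -0.68, 0.53, 0.04]
```

>>> {"method": "arm_command", "body": {"moves": [{"claw":0,"tx":0,"ty":-0.7,"tz":0.5,"turn":0.05},{"claw":0,"tx":0,"ty":-0.7,"tz":0.5,"turn":0.05},{"claw":0,"tx":0,"ty":-0.7,"tz":0.5,"turn":0.05},{"claw":0,"tx":-0.05,"ty":-0.7,"tz":0.5,"turn":0.05},{"claw":0,"tx":-0.05,"ty":-0.7,"tz":0.5,"turn":0.05},{"claw":0,"tx":-0.05,"ty":-0.7,"tz":0.5,"turn":0.05},{"claw":0,"tx":0,"ty":0,"tz":0,"turn":0},{"claw":0,"tx":0,"ty":0,"tz":0,"turn":0}]}}

```text
clock: 12.8
eef_pos: [0.595, 0.3371, 0.0665]
ee_rot: [-3.138, -0.02, -0.164]
contact_force: [0.2, -0.9, -1.2]
opening: 0.0239
```

Run:
```python
from h import *
o=st(); im=snap('wrist','w11')
plan([.5961,.3176,.045],-.16,3)
```

```text
{'clock': 12.8, 'joints': [-0.7803, 0.8526, 0.4271, 1.4938, -0.4095, 0.8662, -0.3848], 'eef_pos': [0.595, 0.3371, 0.0665], 'ee_rot': [-3.1379, -0.0196, -0.1638], 'contact_force': [0.1588, -0.8907, -1.167], 'opening': 0.0239}
n 3
[0.07, 0.26, 0.28, -0.01]
[0.07, 0.26, 0.28, -0.01]
[0.07, 0.26, 0.28, -0.01]
```

View pics/w11.png

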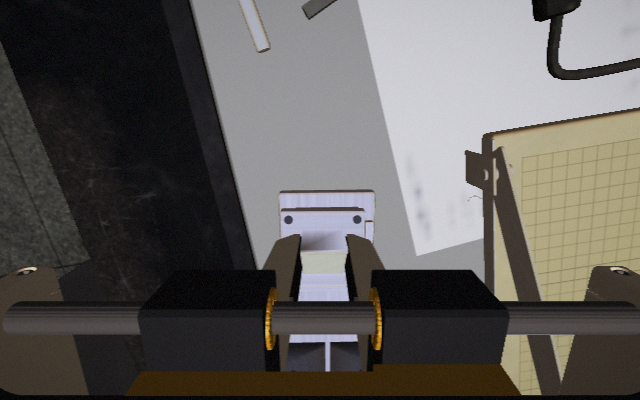

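Run:
```python
from h import *
im=cv2.imread('pics/w11.png')
o=bot.get_obs();np.save('w11o.npy',np.r_[o['eef_pos'],o['ee_rot']])
cv2.imwrite('pics/w11z.png',cv2.resize(im[175:275,260:400],None,fx=5,fy=5,interpolation=cv2.INTER_CUBIC))
```

```text
(no output)
```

View pics/w11z.png

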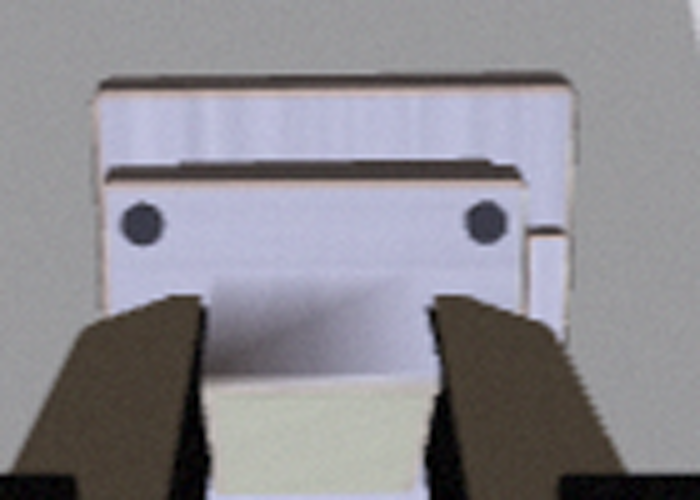

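Run:
```python
from h import *
v=np.load('w11o.npy'); V,K=wcam(dict(eef_pos=v[:3],ee_rot=v[3:]))
P=lambda a:np.array(a)/5+[260,175]
def go(name,uvs,z,half,x0,back):
    a=ray(V,K,P(uvs[0]),z);b=ray(V,K,P(uvs[1]),z)
    d=b-a; L=np.linalg.norm(d); d/=L; mid=(a+b)/2; xdir=np.array([-d[1],d[0]]) # y left->right is -y ; x = rot90 of -y.. 
    yaw=np.arctan2(xdir[1],xdir[0]); p=mid[:2]-xdir*back
    print(name,'len',L.round(4),'yaw',yaw.round(4),'origin',p.round(4)); return p,yaw
for z in (.0176,.012):
  p,yw=go('pocket',[(97,92),(574,85)],z,35,110,.110-.066)
tz=v[2]-.0127
m,my=go('mirror',[(105,183),(527,180)],tz+.008,25,25,.025)
print('tcp',v[:3].round(4), 'tool yaw+90',v[5]+np.pi/2)
c,s=np.cos(my),np.sin(my); d=v[:2]-m; print('tcp in mirror',d[0]*c+d[1]*s,-d[0]*s+d[1]*c)
d=m-p; c,s=np.cos(yw),np.sin(yw);print('mirror in pocket frame',d[0]*c+d[1]*s,-d[0]*s+d[1]*c)
```

```text
pocket len 0.068 yaw 1.4185 origin [0.5945 0.3139]
pocket len 0.0697 yaw 1.4185 origin [0.5945 0.3124]
mirror len 0.0486 yaw 1.4096 origin [0.5937 0.334 ]
tcp [0.5943 0.3377 0.0663] tool yaw+90 1.407356475603909
tcp in mirror 0.0037436872620265588 -1.2485530876153055e-05
mirror in pocket frame 0.02116464299636038 0.00401668141463666
```

>>> {"method": "arm_command", "body": {"moves": [{"claw":0,"tx":0.05,"ty":0.3,"tz":0.2,"turn":0},{"claw":0,"tx":0.05,"ty":0.3,"tz":0.2,"turn":0},{"claw":0,"tx":0.05,"ty":0.2,"tz":0.2,"turn":0},{"claw":0,"tx":0,"ty":0,"tz":0.1,"turn":0},{"claw":0,"tx":0,"ty":0,"tz":0,"turn":0},{"claw":0,"tx":0,"ty":0,"tz":0,"turn":0}]}}

```text
clock: 13.45
eef_pos: [0.5974, 0.31, 0.0498]
ee_rot: [-3.138, -0.022, -0.171]
contact_force: [-0.7, 0.4, -1.1]
opening: 0.024
```

Run:
```python
from h import *
o=st(); im=snap('wrist','w12')
plan([.5956,.3173,.037],-.158,1)
cv2.imwrite('pics/w12z.png',cv2.resize(im[175:275,260:400],None,fx=5,fy=5,interpolation=cv2.INTER_CUBIC))
```

```text
{'clock': 13.45, 'joints': [-0.7429, 0.8573, 0.4147, 1.5409, -0.4183, 0.812, -0.3425], 'eef_pos': [0.5974, 0.31, 0.0498], 'ee_rot': [-3.1383, -0.0218, -0.1709], 'contact_force': [-0.6752, 0.4042, -1.1115], 'opening': 0.024}
n 1
[-0.12, -0.27, 0.51, -0.09]
```

View pics/w12z.png

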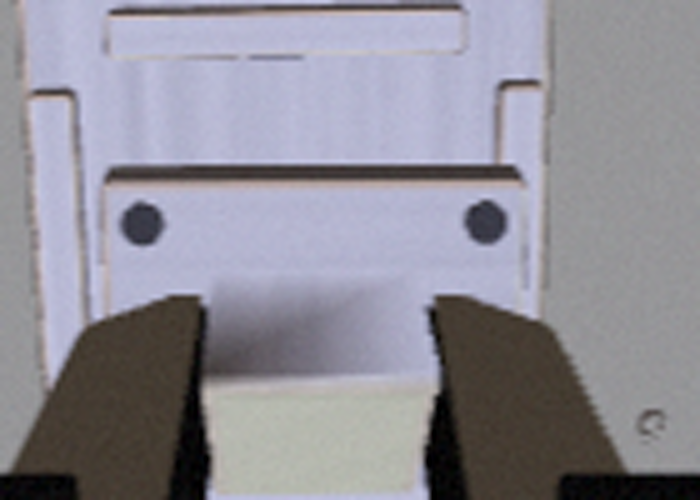

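Run:
```python
from h import *
o=bot.get_obs(); V,K=wcam(o); P=lambda a:np.array(a)/5+[260,175]
def mir():
    yw=o['ee_rot'][2]+np.pi/2; x=np.array([np.cos(yw),np.sin(yw)]); return np.array(o['eef_pos'])[:2]-.0037*x, yw
m,my=mir(); print('mirror from tcp',m.round(4),my)
tz=o['eef_pos'][2]-.0127
a=ray(V,K,P((105,183)),tz+.008);b=ray(V,K,P((525,180)),tz+.008); d=(b-a)[:2]; print('plate len',np.linalg.norm(d)); d/=np.linalg.norm(d); xd=np.array([-d[1],d[0]]); print('mirror seen',((a+b)[:2]/2-.025*xd).round(4),np.arctan2(xd[1],xd[0]))
for dz in (0,-.004):
    l=ray(V,K,P((75,95)),.0226+dz)[:2]; r=ray(V,K,P((498,85)),.0226+dz)[:2]; f=ray(V,K,P((286,56)),.0176+dz)[:2]
    yw=1.414; x=np.array([np.cos(yw),np.sin(yw)]); y=np.array([-x[1],x[0]])
    mid=(l+r)/2; p=x*((f@x)-.0275)+y*(mid@y)
    print('gap',np.linalg.norm(l-r).round(4),'pocket',p.round(4), 'mirror rel', (m-p)@x,(m-p)@y)
    print('railyaw', np.arctan2(*( (l-r)[[0,1]]*[-1,1])[::-1]) , np.arctan2((l-r)[1],(l-r)[0])-np.pi/2)
```

```text
mirror from tcp [0.5968 0.3064] 1.4000873415353716
plate len 0.04834432059393539
mirror seen [0.5967 0.3064] 1.4011638930702377
gap 0.0542 pocket [0.5948 0.3125] mirror rel -0.00563776589059539 -0.0029016600113336627
railyaw 0.15126302753593762 1.4195332992589589
gap 0.0553 pocket [0.5946 0.3115] mirror rel -0.004659317461348402 -0.002902179745677893
railyaw 0.1512630275359375 1.4195332992589593
```

>>> {"method": "arm_command", "body": {"moves": [{"claw":0,"tx":-0.05,"ty":-0.1,"tz":0.1,"turn":-0.06},{"claw":0,"tx":-0.05,"ty":-0.1,"tz":0.1,"turn":-0.06},{"claw":0,"tx":0,"ty":0,"tz":0.1,"turn":0},{"claw":0,"tx":0,"ty":0,"tz":0,"turn":0},{"claw":0,"tx":0,"ty":0,"tz":0,"turn":0}]}}

```text
clock: 14.0
eef_pos: [0.5955, 0.318, 0.0419]
ee_rot: [-3.137, -0.022, -0.15]
contact_force: [-0.6, 0.6, -0.7]
opening: 0.0239
```

Run:
```python
from h import *
o=st(); im=snap('wrist','w13')
yw=o['ee_rot'][2]+np.pi/2; x=np.array([np.cos(yw),np.sin(yw)]); m=np.array(o['eef_pos'])[:2]-.0037*x
x=np.array([np.cos(1.416),np.sin(1.416)]);y=np.array([-x[1],x[0]]);d=m-[.5948,.3129]; print('rel',d@x,d@y)
cv2.imwrite('pics/w13z.png',cv2.resize(im[155:275,260:400],None,fx=5,fy=5,interpolation=cv2.INTER_CUBIC))
```

```text
{'clock': 14.0, 'joints': [-0.7484, 0.8683, 0.4048, 1.5394, -0.419, 0.7993, -0.3335], 'eef_pos': [0.5955, 0.318, 0.0419], 'ee_rot': [-3.137, -0.0222, -0.1499], 'contact_force': [-0.6342, 0.5948, -0.6506], 'opening': 0.0239}
rel 0.0014434854873624798 3.723817557097628e-05
```

View pics/w13z.png

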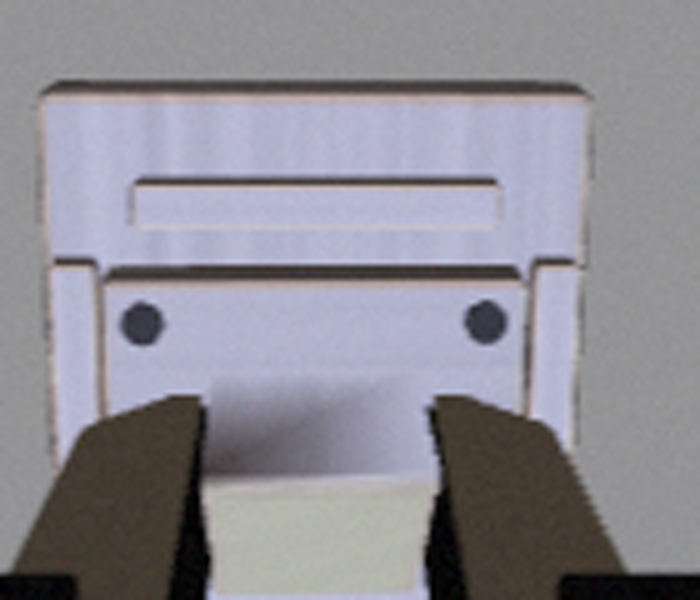

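Run:
```python
from h import *
o=bot.get_obs(); V,K=wcam(o); P=lambda a:np.array(a)/5+[260,155]
yw=1.416; x=np.array([np.cos(yw),np.sin(yw)]); y=np.array([-x[1],x[0]])
e=np.array(o['eef_pos']); t=np.array([np.cos(o['ee_rot'][2]+np.pi/2),np.sin(o['ee_rot'][2]+np.pi/2)]); m=e[:2]-.0037*t
tz=e[2]-.0127
for dz in (0,-.004,-.007):
    f=ray(V,K,P((316,230)),.0176+dz)[:2]; ft=ray(V,K,P((316,227)),.0226+dz)[:2];b=ray(V,K,P((315,97)),.0176+dz)[:2]
    l=ray(V,K,P((95,265)),.0226+dz)[:2]; r=ray(V,K,P((535,263)),.0226+dz)[:2]
    pl=ray(V,K,P((316,283)),tz+.008+dz)[:2]
    print(dz,'pocket x from far rail',f@x-.0275,'end',b@x-.044,'y',((l+r)/2)@y,'gap',np.linalg.norm(l-r),'plate',pl@x-.025,'tcp m',m@x,m@y)
```

```text
0 pocket x from far rail 0.40011541600838535 end 0.40081029139465196 y -0.5394165880586912 gap 0.054809291992740795 plate 0.402014272320895 tcp m 0.40223620786781167 -0.5393349524969676
-0.004 pocket x from far rail 0.39893851753490106 end 0.39999561390486005 y -0.539514254429693 gap 0.05599510958200108 plate 0.40068798938863665 tcp m 0.40223620786781167 -0.5393349524969676
-0.007 pocket x from far rail 0.3980558436797878 end 0.3993846057875161 y -0.5395875042079444 gap 0.056884472773946225 plate 0.39969327718944286 tcp m 0.40223620786781167 -0.5393349524969676
```

>>> {"method": "arm_command", "body": {"moves": [{"claw":0,"tx":0,"ty":0.05,"tz":0.1,"turn":0},{"claw":0,"tx":0,"ty":0,"tz":0.1,"turn":0},{"claw":0,"tx":0,"ty":0,"tz":0.1,"turn":0},{"claw":0,"tx":0,"ty":0,"tz":0,"turn":0}]}}

```text
clock: 14.45
eef_pos: [0.5956, 0.3162, 0.0338]
ee_rot: [-3.137, -0.022, -0.15]
contact_force: [-0.1, 0.8, -1.0]
opening: 0.0239
```

Run:
```python
from h import *
o=st(); im=snap('wrist','w14')
yw=o['ee_rot'][2]+np.pi/2; x=np.array([np.cos(yw),np.sin(yw)]); m=np.array(o['eef_pos'])[:2]-.0037*x
x=np.array([np.cos(1.416),np.sin(1.416)]);y=np.array([-x[1],x[0]]); print('rel',m@x-.4005,m@y+.5394)
cv2.imwrite('pics/w14z.png',cv2.resize(im[155:275,260:400],None,fx=5,fy=5,interpolation=cv2.INTER_CUBIC))
```

```text
{'clock': 14.45, 'joints': [-0.7438, 0.8776, 0.3998, 1.5457, -0.4233, 0.7837, -0.3279], 'eef_pos': [0.5956, 0.3162, 0.0338], 'ee_rot': [-3.1374, -0.0223, -0.1504], 'contact_force': [-0.0863, 0.778, -1.012], 'opening': 0.0239}
rel 4.3641698238172655e-05 -0.0003609842452876322
```

View pics/w14z.png

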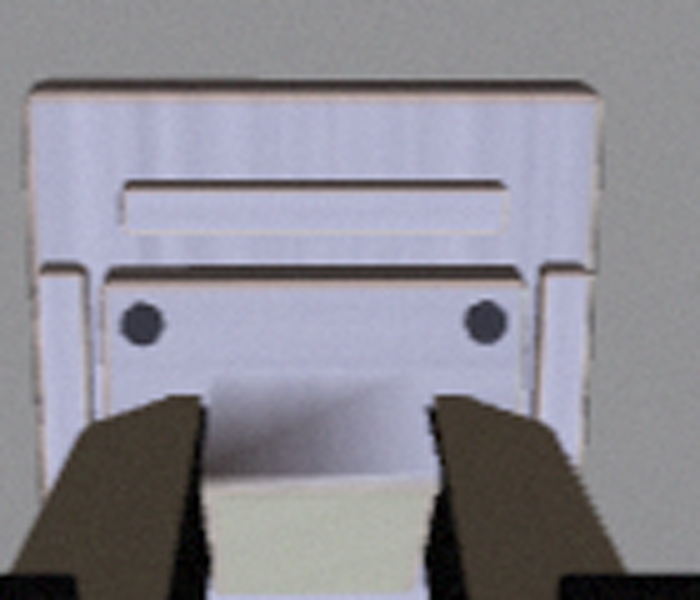

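The plate sits centrally between the side rails, and the measured offset is under 0.5 mm. Pressing down in small steps.

>>> {"method": "arm_command", "body": {"moves": [{"claw":0,"tx":0,"ty":0,"tz":0.1,"turn":0},{"claw":0,"tx":0,"ty":0,"tz":0.1,"turn":0}]}}

```text
clock: 14.7
eef_pos: [0.5961, 0.3162, 0.0301]
ee_rot: [-3.137, -0.023, -0.151]
contact_force: [-4.5, -2.0, 12.6]
opening: 0.0239
```

>>> {"method": "arm_command", "body": {"moves": [{"claw":0,"tx":0,"ty":0,"tz":0.1,"turn":0},{"claw":0,"tx":0,"ty":0,"tz":0.1,"turn":0}]}}

```text
clock: 14.9
eef_pos: [0.5961, 0.3162, 0.0301]
ee_rot: [-3.135, -0.021, -0.151]
contact_force: [-4.5, -0.7, 11.4]
opening: 0.0237
```

>>> {"method": "arm_command", "body": {"moves": [{"claw":0,"tx":0,"ty":0,"tz":0.2,"turn":0},{"claw":0,"tx":0,"ty":0,"tz":0.2,"turn":0},{"claw":0,"tx":0,"ty":0,"tz":0.2,"turn":0}]}}

```text
clock: 15.2
eef_pos: [0.596, 0.3163, 0.0299]
ee_rot: [-3.13, -0.017, -0.151]
contact_force: [-7.7, -2.3, 21.8]
opening: 0.0238
```

Run:
```python
from h import *
o=st(); print(o['ft_torque']); im=snap('wrist','w15')
cv2.imwrite('pics/w15z.png',cv2.resize(im[155:275,260:400],None,fx=5,fy=5,interpolation=cv2.INTER_CUBIC))
```

```text
{'clock': 15.2, 'joints': [-0.7348, 0.8819, 0.3915, 1.546, -0.4315, 0.7792, -0.3191], 'eef_pos': [0.596, 0.3163, 0.0299], 'ee_rot': [-3.1301, -0.0169, -0.1514], 'contact_force': [-7.6951, -2.3123, 21.7877], 'opening': 0.0238}
[-0.73874937  2.04064346 -0.00934466]
```

View pics/w15z.png

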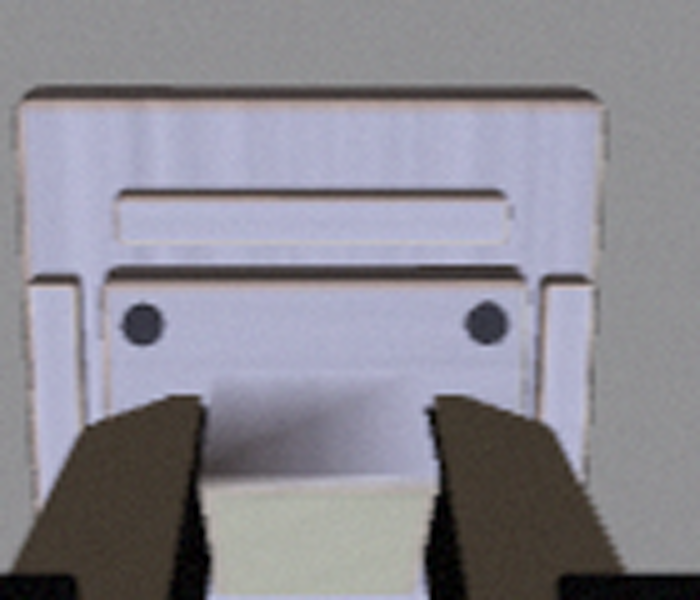

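>>> {"method": "arm_command", "body": {"moves": [{"claw":0,"tx":0,"ty":0,"tz":-0.05,"turn":0},{"claw":45,"tx":0,"ty":0,"tz":0,"turn":0},{"claw":45,"tx":0,"ty":0,"tz":0,"turn":0},{"claw":45,"tx":0,"ty":0,"tz":0,"turn":0},{"claw":45,"tx":0,"ty":0,"tz":0,"turn":0}]}}

```text
clock: 15.75
eef_pos: [0.5972, 0.3167, 0.033]
ee_rot: [-3.128, -0.02, -0.152]
contact_force: [0.3, 0.2, -0.2]
opening: 0.0442
```

Run:
```python
from h import *
o=st(); im=snap('wrist','w16')
cv2.imwrite('pics/w16z.png',cv2.resize(im[155:275,260:400],None,fx=5,fy=5,interpolation=cv2.INTER_CUBIC))
```

```text
{'clock': 15.75, 'joints': [-0.7345, 0.8779, 0.3918, 1.5445, -0.4301, 0.7805, -0.3203], 'eef_pos': [0.5972, 0.3167, 0.033], 'ee_rot': [-3.1276, -0.0198, -0.1516], 'contact_force': [0.3134, 0.1891, -0.1602], 'opening': 0.0442}
```

View pics/w16z.png

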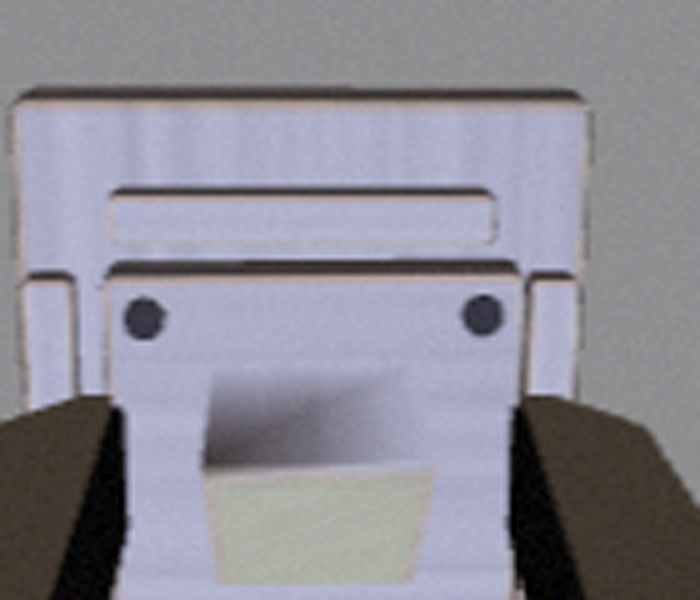

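The plate is loose in the pocket and slightly towards its right rail (jig -y). I'll grip it again now that it lies flat, and press once more.

>>> {"method": "arm_command", "body": {"moves": [{"claw":0,"tx":0,"ty":0,"tz":0.05,"turn":0},{"claw":0,"tx":0,"ty":0,"tz":0,"turn":0},{"claw":0,"tx":0,"ty":0,"tz":0,"turn":0},{"claw":0,"tx":0,"ty":0,"tz":0,"turn":0},{"claw":0,"tx":0,"ty":0,"tz":0,"turn":0},{"claw":0,"tx":0,"ty":0,"tz":0,"turn":0},{"claw":0,"tx":0,"ty":0,"tz":0.1,"turn":0},{"claw":0,"tx":0,"ty":0,"tz":0.2,"turn":0},{"claw":0,"tx":0,"ty":0,"tz":0.2,"turn":0}]}}

```text
clock: 16.7
eef_pos: [0.5969, 0.3165, 0.0303]
ee_rot: [-3.125, -0.015, -0.151]
contact_force: [-8.8, -2.5, 23.3]
opening: 0.0239
```

>>> {"method": "arm_command", "body": {"moves": [{"claw":0,"tx":0,"ty":0,"tz":0.2,"turn":0},{"claw":0,"tx":0,"ty":0,"tz":0.2,"turn":0}]}}

```text
clock: 16.9
eef_pos: [0.5969, 0.3166, 0.0302]
ee_rot: [-3.122, -0.013, -0.151]
contact_force: [-7.2, -2.9, 22.0]
opening: 0.0237
```

Run:
```python
from h import *
o=st(); print(o['ft_torque']); im=snap('wrist','w17')
cv2.imwrite('pics/w17z.png',cv2.resize(im[155:275,260:400],None,fx=5,fy=5,interpolation=cv2.INTER_CUBIC))
```

```text
{'clock': 16.9, 'joints': [-0.7266, 0.8806, 0.3843, 1.5448, -0.4361, 0.7792, -0.3117], 'eef_pos': [0.5969, 0.3166, 0.0302], 'ee_rot': [-3.1219, -0.0133, -0.1506], 'contact_force': [-7.2302, -2.8873, 21.9679], 'opening': 0.0237}
[-0.7005167   1.8920574   0.01078834]
```

View pics/w17z.png

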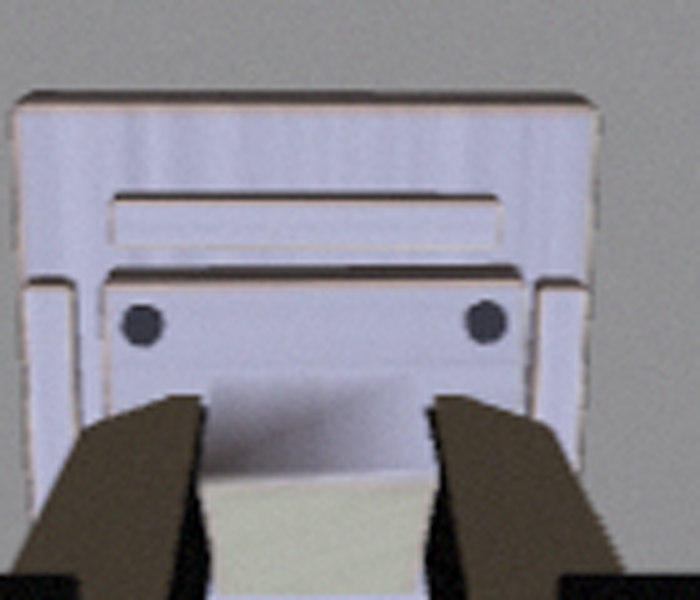

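Pressed at about 22 N for over 0.3 s, with the TCP at 0.030 (expected 0.0303). Releasing and lifting.

>>> {"method": "arm_command", "body": {"moves": [{"claw":0,"tx":0,"ty":0,"tz":-0.05,"turn":0},{"claw":50,"tx":0,"ty":0,"tz":0,"turn":0},{"claw":50,"tx":0,"ty":0,"tz":0,"turn":0},{"claw":50,"tx":0,"ty":0,"tz":0,"turn":0},{"claw":50,"tx":0,"ty":0,"tz":0,"turn":0},{"claw":50,"tx":0,"ty":0,"tz":-0.3,"turn":0},{"claw":50,"tx":0,"ty":0,"tz":-0.8,"turn":0},{"claw":50,"tx":0,"ty":0,"tz":-0.9,"turn":0},{"claw":80,"tx":0,"ty":0,"tz":-0.9,"turn":0},{"claw":80,"tx":0,"ty":0.3,"tz":-0.9,"turn":0}]}}

```text
clock: 17.95
eef_pos: [0.5912, 0.3079, 0.1254]
ee_rot: [-3.127, -0.005, -0.149]
contact_force: [-0.3, 0.3, 0.1]
opening: 0.0619
```

>>> {"method": "arm_command", "body": {"moves": [{"claw":80,"tx":-0.3,"ty":0.9,"tz":-0.1,"turn":0},{"claw":80,"tx":-0.3,"ty":0.9,"tz":0,"turn":0},{"claw":80,"tx":-0.3,"ty":0.9,"tz":0,"turn":0},{"claw":80,"tx":0,"ty":0,"tz":0,"turn":0},{"claw":80,"tx":0,"ty":0,"tz":0,"turn":0}]}}

```text
clock: 18.45
eef_pos: [0.5618, 0.2433, 0.1333]
ee_rot: [-3.12, -0.016, -0.149]
contact_force: [0.6, 1.6, -0.9]
opening: 0.0798
```

Run:
```python
from h import *
o=st(); im=snap('wrist','w18');np.save('w18o.npy',np.r_[o['eef_pos'],o['ee_rot']])
```

```text
{'clock': 18.45, 'joints': [-0.7017, 0.6691, 0.4367, 1.6727, -0.3694, 0.8568, -0.2581], 'eef_pos': [0.5618, 0.2433, 0.1333], 'ee_rot': [-3.1204, -0.0158, -0.1491], 'contact_force': [0.6344, 1.5514, -0.8728], 'opening': 0.0798}
```

View pics/w18.png

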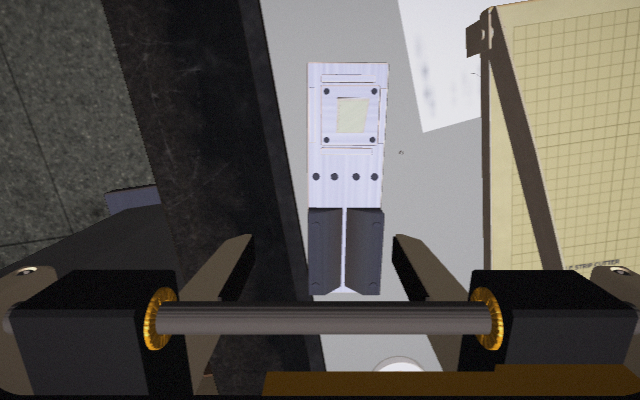

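The mirror is in the pocket at (351,115), slope towards the V-block, and the whole jig is in view. Zooming in to fit both poses.

Run:
```python
import cv2
im=cv2.imread('pics/w18.png')
cv2.imwrite('pics/w18a.png',cv2.resize(im[55:185,290:410],None,fx=4.5,fy=4.5,interpolation=cv2.INTER_CUBIC))
cv2.imwrite('pics/w18b.png',cv2.resize(im[170:300,290:410],None,fx=4.5,fy=4.5,interpolation=cv2.INTER_CUBIC))
```

```text
(no output)
```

View pics/w18a.png

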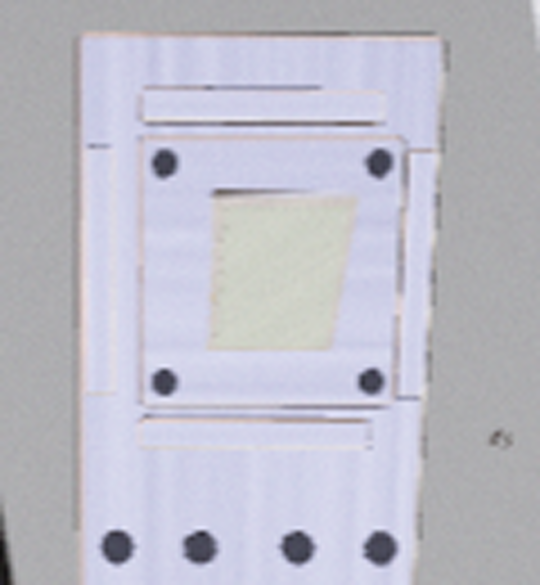

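View pics/w18b.png

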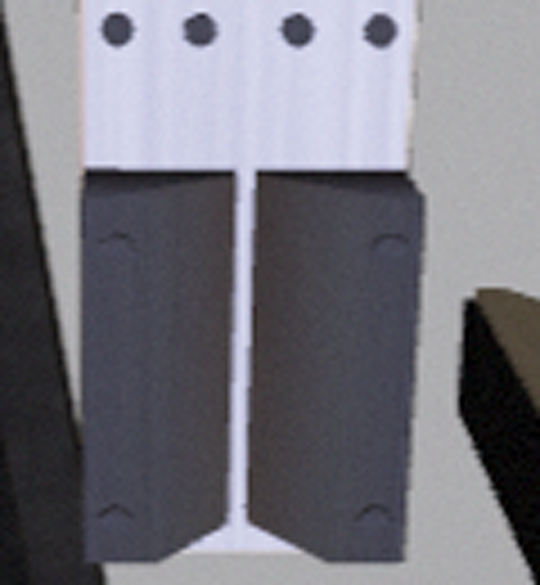

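Run:
```python
from h import *
v=np.load('w18o.npy'); V,K=wcam(dict(eef_pos=v[:3],ee_rot=v[3:]))
A=lambda a:(np.array(a)/4.5+[290,55]).tolist(); B=lambda a:(np.array(a)/4.5+[290,170]).tolist()
px=[A((80,34)),A((441,38)),B((85,198)),B((422,197)),B((85,170)),B((408,170)),B((87,562)),B((403,562)),B((228,525)),B((247,522)),B((160,562)),B((326,562)),B((237,170)),B((258,170))]
obj=[[110,35,10],[110,-35,10],[-18,34,32],[-18,-34,32],[-18,34,10],[-18,-34,10],[-98,34,32],[-98,-34,32],[-98,2,16],[-98,-2,16],[-98,18,32],[-98,-18,32],[-18,2,10],[-18,-2,10]]
for fz in (False,True):
    x,r=fit(V,K,obj,px,[.58,.246,1.4,.0076],fz); print(x.round(4),r.round(1).tolist())
    c,s=np.cos(x[2]),np.sin(x[2]); print('pocket',x[0]+.066*c,x[1]+.066*s,'seat',x[0]-.058*c,x[1]-.058*s)
px=[A(p) for p in [(140,137),(403,140),(392,405),(142,405),(214,196),(357,197),(332,349),(208,349)]]
obj=[[25,25,8],[25,-25,8],[-25,-25,8],[-25,25,8],[12,12,36],[12,-12,36],[-14,-12,10],[-14,12,10]]
y,r=fit(V,K,obj,px,[.595,.313,1.4,.0176]); print('mirror',y.round(4),r.round(1).tolist())
y,r=fit(V,K,obj,px,[.595,.313,1.4,.0176],True); print('mirror',y.round(4),r.round(1).tolist())
plan([.47,-.12,.17],-.1)
```

```text
[0.5849 0.248  1.4142] [[-0.8, -1.4], [2.2, -1.3], [-0.9, 0.7], [1.4, 1.2], [-0.2, -0.3], [-0.3, -0.0], [-1.0, 0.4], [0.5, 0.3], [0.3, -0.3], [0.1, 0.3], [-0.2, 0.4], [0.8, 0.4], [-0.1, -0.1], [-0.6, -0.1]]
pocket 0.5952458920425251 0.3131732658062847 seat 0.5759018870921444 0.19069139174942823
[0.585  0.2472 1.4149 0.0054] [[-0.6, 0.1], [1.6, 0.1], [-0.6, 0.8], [1.0, 1.2], [0.1, -0.1], [-0.6, 0.1], [-0.7, -0.1], [0.3, -0.3], [0.4, -0.8], [0.1, -0.2], [-0.1, -0.1], [0.7, -0.2], [-0.2, -0.0], [-0.7, -0.0]]
pocket 0.5952116599150221 0.3124012415871933 seat 0.5759581032997448 0.18990511692333992
mirror [0.5968 0.3132 1.4263] [[-0.8, -0.9], [0.8, -1.7], [0.7, 0.1], [-0.9, 0.4], [0.3, 0.8], [0.3, 0.4], [-0.1, -0.1], [-0.5, 0.1]]
mirror [0.5973 0.313  1.4249 0.0122] [[-0.1, -0.2], [0.3, -0.9], [0.2, -0.3], [-0.4, -0.1], [0.7, 1.2], [-0.1, 0.9], [-0.3, -0.3], [-0.2, -0.2]]
n 16
[-0.09, 0.93, -0.09, -0.02]
[-0.1, 0.93, -0.09, -0.02]
[-0.1, 0.93, -0.09, -0.02]
[-0.1, 0.93, -0.09, -0.02]
[-0.1, 0.93, -0.09, -0.02]
[-0.11, 0.93, -0.09, -0.02]
[-0.11, 0.93, -0.09, -0.02]
[-0.11, 0.93, -0.09, -0.02]
[-0.12, 0.93, -0.09, -0.02]
[-0.12, 0.93, -0.09, -0.02]
[-0.12, 0.93, -0.09, -0.02]
[-0.12, 0.93, -0.09, -0.02]
[-0.13, 0.93, -0.09, -0.02]
[-0.13, 0.93, -0.09, -0.02]
[-0.13, 0.93, -0.09, -0.02]
[-0.14, 0.93, -0.09, -0.02]
```

Run:
```python
from h import *
plan([.468,-.06,.19],-.1)
```

```text
n 14
[-0.14, 0.9, -0.16, -0.03]
[-0.14, 0.9, -0.16, -0.03]
[-0.14, 0.89, -0.16, -0.03]
[-0.15, 0.89, -0.16, -0.03]
[-0.15, 0.89, -0.16, -0.03]
[-0.15, 0.89, -0.16, -0.03]
[-0.16, 0.89, -0.16, -0.03]
[-0.16, 0.89, -0.16, -0.03]
[-0.16, 0.89, -0.16, -0.03]
[-0.17, 0.89, -0.16, -0.03]
[-0.17, 0.89, -0.16, -0.03]
[-0.17, 0.89, -0.16, -0.03]
[-0.17, 0.89, -0.16, -0.03]
[-0.18, 0.89, -0.16, -0.03]
```

>>> {"method": "arm_command", "body": {"moves": [{"claw":80,"tx":-0.15,"ty":0.9,"tz":-0.15,"turn":0},{"claw":80,"tx":-0.15,"ty":0.9,"tz":-0.15,"turn":0},{"claw":80,"tx":-0.15,"ty":0.9,"tz":-0.15,"turn":0},{"claw":80,"tx":-0.15,"ty":0.9,"tz":-0.15,"turn":0},{"claw":80,"tx":-0.15,"ty":0.9,"tz":-0.15,"turn":0},{"claw":80,"tx":-0.15,"ty":0.9,"tz":-0.15,"turn":0},{"claw":80,"tx":-0.15,"ty":0.9,"tz":-0.15,"turn":0},{"claw":80,"tx":-0.15,"ty":0.9,"tz":-0.15,"turn":0},{"claw":80,"tx":-0.15,"ty":0.9,"tz":-0.15,"turn":0},{"claw":80,"tx":-0.15,"ty":0.9,"tz":-0.15,"turn":0}]}}

```text
clock: 19.5
eef_pos: [0.4995, 0.0351, 0.1639]
ee_rot: [-3.114, -0.022, -0.122]
contact_force: [0.2, -0.4, -0.1]
opening: 0.0803
```

>>> {"method": "arm_command", "body": {"moves": [{"claw":80,"tx":-0.15,"ty":0.9,"tz":-0.1,"turn":0},{"claw":80,"tx":-0.15,"ty":0.9,"tz":-0.1,"turn":0},{"claw":80,"tx":-0.1,"ty":0.5,"tz":0,"turn":0},{"claw":80,"tx":0,"ty":0,"tz":0,"turn":0},{"claw":80,"tx":0,"ty":0,"tz":0,"turn":0},{"claw":80,"tx":0,"ty":0,"tz":0,"turn":0}]}}

```text
clock: 20.1
eef_pos: [0.487, -0.0205, 0.1678]
ee_rot: [-3.114, -0.027, -0.119]
contact_force: [-0.3, -0.8, -0.8]
opening: 0.0802
```

Run:
```python
from h import *
o=st(); im=snap('wrist','w20');np.save('w20o.npy',np.r_[o['eef_pos'],o['ee_rot']])
print([(np.round(d['location'],4).tolist(),round(d['confidence'],2)) for d in bot.spot_point('lens_center','wrist')][:3])
```

```text
{'clock': 20.1, 'joints': [-0.2955, 0.4468, 0.4395, 1.981, -0.3152, 0.7484, 0.2163], 'eef_pos': [0.487, -0.0205, 0.1678], 'ee_rot': [-3.1135, -0.0272, -0.1185], 'contact_force': [-0.2617, -0.8302, -0.7739], 'opening': 0.0802}
[([0.469, -0.0363, 0.0304], 0.85)]
```

View pics/w20.png

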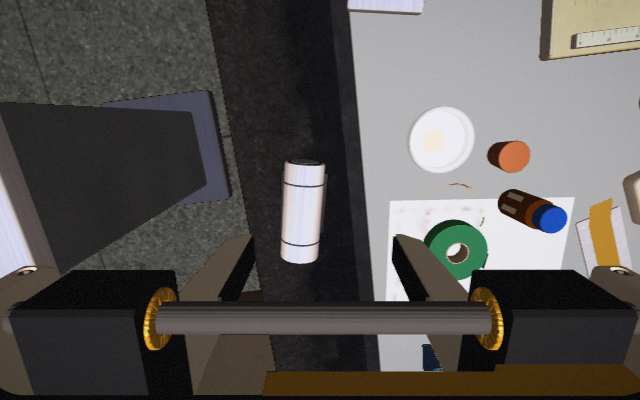

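Lens at (283-326,158-262) in the image, axis nearly vertical. Zooming in.

Run:
```python
from h import *
im=cv2.imread('pics/w20.png')
cv2.imwrite('pics/w20z.png',cv2.resize(im[145:275,260:350],None,fx=4.5,fy=4.5,interpolation=cv2.INTER_CUBIC))
```

```text
(no output)
```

View pics/w20z.png

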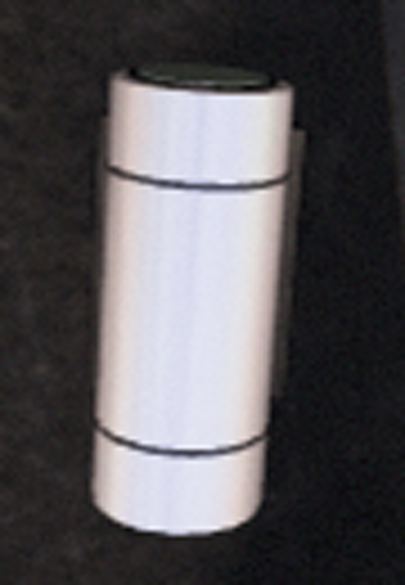

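```bash
cat >> h.py <<'E'
def lensfit(V,K,left,right,endm,endp,z0=None):
    c=-V[:3,:3].T@V[:3,3]
    D=lambda uv:(lambda d:d/np.linalg.norm(d))(V[:3,:3].T@np.linalg.inv(K)@np.r_[uv,1])
    def f(v):
        z=v[3] if z0 is None else z0
        p=np.array([v[0],v[1],z]); a=np.array([np.cos(v[2]),np.sin(v[2]),0])
        out=[]
        for uv,sg in [(u,1) for u in left]+[(u,-1) for u in right]:
            n=np.cross(D(uv),a); n/=np.linalg.norm(n); out.append((abs((p-c)@n)-.02)*1000)
        th=np.linspace(0,2*np.pi,73); w=np.array([-a[1],a[0],0]); 
        for uv,s in ((endm,-.05),(endp,.05)):
            P=p+s*a+np.array([0,0,.02]); q=proj(V,K,[P])[0]
            P2=p+(s+.001)*a+np.array([0,0,.02]); t=proj(V,K,[P2])[0]-q
            out.append((np.array(uv)-q)@t/(t@t))
        return out
    x0=[.469,-.036,1.5]+([.029] if z0 is None else [])
    s=least_squares(f,x0); return s.x,s.fun
E
python3 - <<'E'
from h import *
v=np.load('w20o.npy'); V,K=wcam(dict(eef_pos=v[:3],ee_rot=v[3:]))
P=lambda a:np.array(a)/4.5+[260,145]
L=[P((111,95)),P((103,270)),P((92,490))];Rr=[P((294,95)),P((281,270)),P((266,490))]
for z in (.0293,None):
    x,f=lensfit(V,K,L,Rr,P((180,534)),P((203,88)),z); print(x.round(4),f.round(2))
im=bot.grab_frame('scene'); bot.grab_frame('side')
for c in('scene','side'): print([(np.round(d['location'],4).tolist(),round(d['confidence'],2)) for d in bot.spot_point('lens_center',c)][:1])
E
```

```text
[ 0.4674 -0.0365  1.3794] [-0.07  0.04  0.41 -0.06  0.01  0.42  0.05 -0.05]
[ 0.4674 -0.0364  1.3794  0.0297] [-0.09  0.02  0.38 -0.08 -0.01  0.4   0.12 -0.12]
[([0.4697, -0.0392, 0.0311], 0.64)]
[([0.4656, -0.0382, 0.0287], 0.62)]
```

Run:
```python
from h import *
plan([.4674,-.0365,.075],-.191,5)
```

```text
n 5
[-0.14, 0.14, 0.74, 0.1]
[-0.14, 0.14, 0.74, 0.1]
[-0.13, 0.14, 0.74, 0.1]
[-0.13, 0.14, 0.74, 0.1]
[-0.13, 0.15, 0.74, 0.1]
```

>>> {"method": "arm_command", "body": {"moves": [{"claw":80,"tx":-0.15,"ty":0.15,"tz":0.75,"turn":0.1},{"claw":80,"tx":-0.15,"ty":0.15,"tz":0.75,"turn":0.1},{"claw":80,"tx":-0.15,"ty":0.15,"tz":0.75,"turn":0.1},{"claw":80,"tx":-0.15,"ty":0.15,"tz":0.7,"turn":0.1},{"claw":80,"tx":0,"ty":0,"tz":0,"turn":0},{"claw":80,"tx":0,"ty":0,"tz":0,"turn":0}]}}

```text
clock: 21.0
eef_pos: [0.4739, -0.0315, 0.0923]
ee_rot: [-3.111, -0.03, -0.175]
contact_force: [-0.6, 0.7, 0.0]
opening: 0.08
```

Run:
```python
from h import *
o=st(); im=snap('wrist','w21');np.save('w21o.npy',np.r_[o['eef_pos'],o['ee_rot']])
plan([.4674,-.0365,.0235],-.191,4)
```

```text
{'clock': 21.0, 'joints': [-0.2116, 0.5493, 0.3628, 2.094, -0.4294, 0.5357, 0.2955], 'eef_pos': [0.4739, -0.0315, 0.0923], 'ee_rot': [-3.1114, -0.0301, -0.175], 'contact_force': [-0.6346, 0.7254, 0.014], 'opening': 0.08}
n 4
[-0.05, 0.06, 0.69, 0.03]
[-0.05, 0.06, 0.69, 0.03]
[-0.05, 0.06, 0.69, 0.03]
[-0.05, 0.06, 0.69, 0.03]
```

View pics/w21.png

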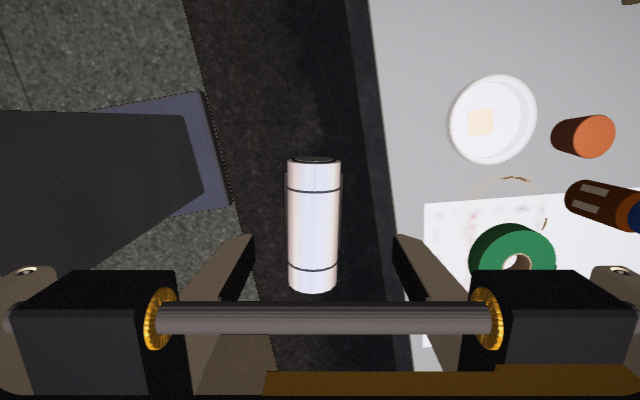

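>>> {"method": "arm_command", "body": {"moves": [{"claw":80,"tx":-0.1,"ty":0.1,"tz":0.6,"turn":0.03},{"claw":80,"tx":-0.1,"ty":0.1,"tz":0.6,"turn":0.03},{"claw":80,"tx":-0.1,"ty":0.1,"tz":0.6,"turn":0.03},{"claw":80,"tx":0,"ty":0,"tz":0.3,"turn":0},{"claw":80,"tx":0,"ty":0,"tz":0,"turn":0},{"claw":80,"tx":0,"ty":0,"tz":0,"turn":0}]}}

```text
clock: 21.65
eef_pos: [0.4743, -0.0353, 0.0435]
ee_rot: [-3.108, -0.045, -0.184]
contact_force: [0.0, -0.7, 0.3]
opening: 0.0803
```

Run:
```python
from h import *
o=st(); im=snap('wrist','w22');np.save('w22o.npy',np.r_[o['eef_pos'],o['ee_rot']])
plan([.4674,-.0365,.0235],-.191,2)
```

```text
{'clock': 21.65, 'joints': [-0.1344, 0.6296, 0.2667, 2.1389, -0.5078, 0.3863, 0.3677], 'eef_pos': [0.4743, -0.0353, 0.0435], 'ee_rot': [-3.1083, -0.0447, -0.1837], 'contact_force': [0.0082, -0.7133, 0.2932], 'opening': 0.0803}
n 2
[-0.13, 0.05, 0.4, 0.03]
[-0.13, 0.05, 0.4, 0.03]
```

View pics/w22.png

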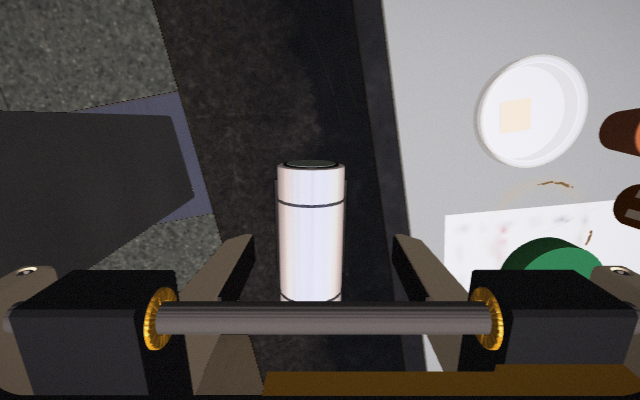

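>>> {"method": "arm_command", "body": {"moves": [{"claw":80,"tx":-0.15,"ty":0.05,"tz":0.3,"turn":0.05},{"claw":80,"tx":-0.15,"ty":0.05,"tz":0.3,"turn":0},{"claw":80,"tx":-0.1,"ty":0.05,"tz":0.2,"turn":0},{"claw":80,"tx":0,"ty":0,"tz":0,"turn":0},{"claw":80,"tx":0,"ty":0,"tz":0,"turn":0}]}}

```text
clock: 22.2
eef_pos: [0.4649, -0.0365, 0.0225]
ee_rot: [-3.108, -0.047, -0.191]
contact_force: [0.4, -0.1, 0.3]
opening: 0.0803
```

Run:
```python
from h import *
o=st(); im=snap('wrist','w23');np.save('w23o.npy',np.r_[o['eef_pos'],o['ee_rot']])
plan([.4674,-.0365,.0235],-.191,1)
```

```text
{'clock': 22.2, 'joints': [-0.0924, 0.66, 0.2102, 2.1762, -0.5422, 0.3068, 0.3988], 'eef_pos': [0.4649, -0.0365, 0.0225], 'ee_rot': [-3.1076, -0.047, -0.1906], 'contact_force': [0.3748, -0.1445, 0.2531], 'opening': 0.0803}
n 1
[0.1, -0.02, -0.04, 0.0]
```

View pics/w23.png

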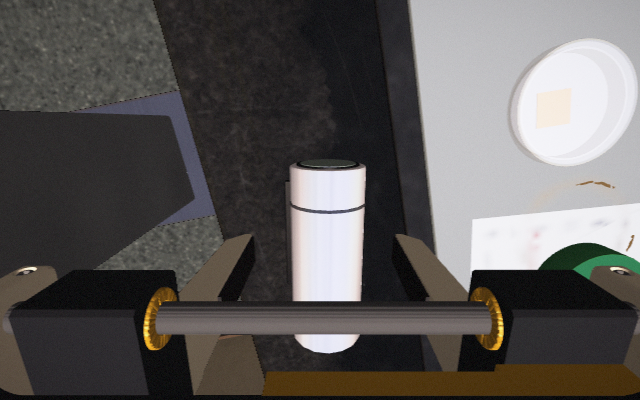

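>>> {"method": "arm_command", "body": {"moves": [{"claw":60,"tx":0.1,"ty":0,"tz":-0.05,"turn":0},{"claw":40,"tx":0,"ty":0,"tz":0,"turn":0},{"claw":20,"tx":0,"ty":0,"tz":0,"turn":0},{"claw":20,"tx":0,"ty":0,"tz":0,"turn":0},{"claw":20,"tx":0,"ty":0,"tz":0,"turn":0},{"claw":20,"tx":0,"ty":0,"tz":0,"turn":0},{"claw":20,"tx":0,"ty":0,"tz":0,"turn":0},{"claw":20,"tx":0,"ty":0,"tz":0,"turn":0}]}}

```text
clock: 23.05
eef_pos: [0.467, -0.0367, 0.0245]
ee_rot: [-3.107, -0.046, -0.19]
contact_force: [-0.0, 0.0, -0.0]
opening: 0.0386
```

Run:
```python
from h import *
o=st(); np.save('grasp.npy',np.r_[o['eef_pos'],o['ee_rot']])
```

```text
{'clock': 23.05, 'joints': [-0.0966, 0.6581, 0.2174, 2.1691, -0.5384, 0.318, 0.3958], 'eef_pos': [0.467, -0.0367, 0.0245], 'ee_rot': [-3.1073, -0.0462, -0.1901], 'contact_force': [-0.0369, 0.0398, -0.0078], 'opening': 0.0386}
```

>>> {"method": "arm_command", "body": {"moves": [{"claw":20,"tx":0,"ty":0,"tz":0,"turn":0}]}}

```text
clock: 23.15
eef_pos: [0.467, -0.0367, 0.0245]
ee_rot: [-3.107, -0.046, -0.19]
contact_force: [0.6, 0.3, 0.2]
opening: 0.0392
```

Run:
```python
from h import *
o=st(); im=snap('wrist','w24')
```

```text
{'clock': 23.15, 'joints': [-0.0966, 0.6581, 0.2174, 2.169, -0.5384, 0.318, 0.3958], 'eef_pos': [0.467, -0.0367, 0.0245], 'ee_rot': [-3.1073, -0.0463, -0.1901], 'contact_force': [0.6205, 0.3421, 0.2216], 'opening': 0.0392}
```

View pics/w24.png

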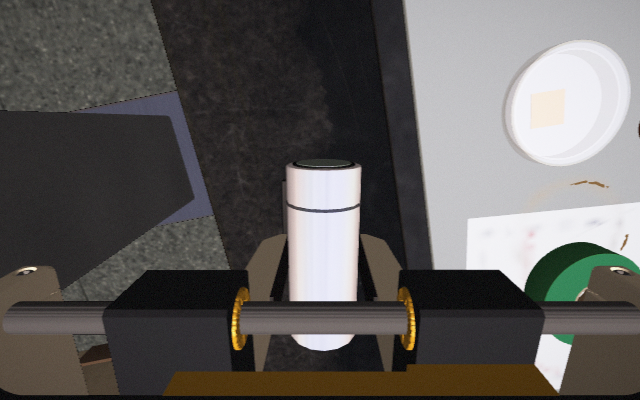

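>>> {"method": "arm_command", "body": {"moves": [{"claw":20,"tx":0,"ty":0,"tz":-0.4,"turn":0},{"claw":20,"tx":0,"ty":0,"tz":-0.9,"turn":0},{"claw":20,"tx":0,"ty":0,"tz":-0.9,"turn":0},{"claw":20,"tx":0.1,"ty":0,"tz":-0.9,"turn":0},{"claw":20,"tx":0.3,"ty":-0.3,"tz":-0.9,"turn":0},{"claw":20,"tx":0.5,"ty":-0.6,"tz":-0.5,"turn":0}]}}

```text
clock: 23.8
eef_pos: [0.4848, -0.0239, 0.1434]
ee_rot: [-3.109, -0.041, -0.196]
contact_force: [0.2, 0.1, -1.1]
opening: 0.0392
```

Run:
```python
from h import *
o=st(); plan([.572,.165,.135],-.156)
```

```text
{'clock': 23.8, 'joints': [-0.2905, 0.4777, 0.4459, 2.0281, -0.3752, 0.6662, 0.206], 'eef_pos': [0.4848, -0.0239, 0.1434], 'ee_rot': [-3.1089, -0.0412, -0.1962], 'contact_force': [0.1974, 0.1244, -1.1234], 'opening': 0.0392}
n 9
[0.22, -0.9, 0.04, -0.03]
[0.22, -0.9, 0.04, -0.03]
[0.22, -0.9, 0.04, -0.03]
[0.23, -0.9, 0.04, -0.03]
[0.23, -0.9, 0.04, -0.03]
[0.24, -0.89, 0.04, -0.03]
[0.24, -0.89, 0.04, -0.03]
[0.24, -0.89, 0.04, -0.03]
[0.25, -0.89, 0.04, -0.03]
```

>>> {"method": "arm_command", "body": {"moves": [{"claw":20,"tx":0.25,"ty":-0.9,"tz":0,"turn":-0.03},{"claw":20,"tx":0.25,"ty":-0.9,"tz":0,"turn":-0.03},{"claw":20,"tx":0.25,"ty":-0.9,"tz":0,"turn":-0.03},{"claw":20,"tx":0.25,"ty":-0.9,"tz":0,"turn":-0.03},{"claw":20,"tx":0.25,"ty":-0.9,"tz":0,"turn":-0.03},{"claw":20,"tx":0.25,"ty":-0.9,"tz":0,"turn":-0.03},{"claw":20,"tx":0.25,"ty":-0.7,"tz":0,"turn":-0.03},{"claw":20,"tx":0,"ty":0,"tz":0,"turn":0},{"claw":20,"tx":0,"ty":0,"tz":0,"turn":0}]}}

```text
clock: 24.7
eef_pos: [0.56, 0.1244, 0.1593]
ee_rot: [-3.108, -0.054, -0.165]
contact_force: [0.1, -0.6, -1.2]
opening: 0.0393
```

Run:
```python
from h import *
o=st(); plan([.5759,.1905,.085],-.156,4); snap('wrist','w25')
```

```text
{'clock': 24.7, 'joints': [-0.5499, 0.5699, 0.4642, 1.7916, -0.3645, 0.8, -0.0709], 'eef_pos': [0.56, 0.1244, 0.1593], 'ee_rot': [-3.1082, -0.0538, -0.1649], 'contact_force': [0.137, -0.5521, -1.2272], 'opening': 0.0393}
n 4
[0.05, -0.68, 0.74, -0.02]
[0.05, -0.68, 0.74, -0.02]
[0.05, -0.68, 0.74, -0.02]
[0.05, -0.68, 0.74, -0.02]
```

View pics/w25.png

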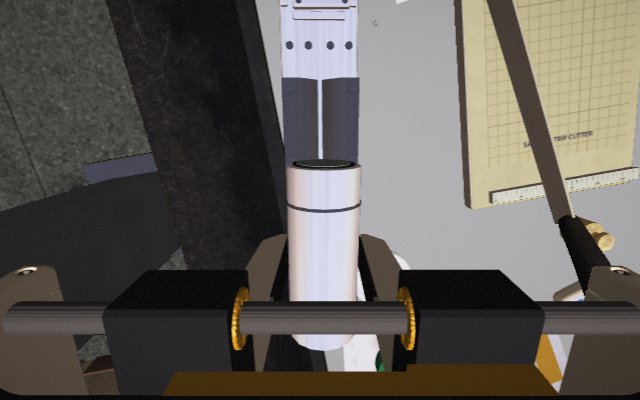

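>>> {"method": "arm_command", "body": {"moves": [{"claw":20,"tx":0.1,"ty":-0.7,"tz":0.7,"turn":0},{"claw":20,"tx":0.1,"ty":-0.7,"tz":0.7,"turn":0},{"claw":20,"tx":0.05,"ty":-0.7,"tz":0.7,"turn":0},{"claw":20,"tx":0,"ty":-0.5,"tz":0.6,"turn":0},{"claw":20,"tx":0,"ty":0,"tz":0,"turn":0},{"claw":20,"tx":0,"ty":0,"tz":0,"turn":0}]}}

```text
clock: 25.35
eef_pos: [0.5806, 0.1804, 0.0945]
ee_rot: [-3.112, -0.055, -0.179]
contact_force: [-0.8, -0.0, -0.6]
opening: 0.0392
```

Run:
```python
from h import *
o=st(); plan([.5759,.1905,.06],-.156,2); snap('wrist','w26')
```

```text
{'clock': 25.35, 'joints': [-0.5985, 0.6998, 0.4271, 1.7544, -0.4239, 0.7141, -0.1307], 'eef_pos': [0.5806, 0.1804, 0.0945], 'ee_rot': [-3.112, -0.055, -0.1793], 'contact_force': [-0.7723, -0.0074, -0.6484], 'opening': 0.0392}
n 2
[-0.13, -0.18, 0.69, -0.08]
[-0.13, -0.18, 0.69, -0.08]
```

View pics/w26.png

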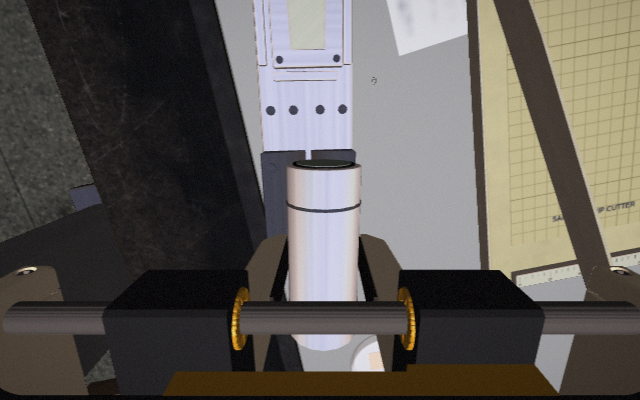

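>>> {"method": "arm_command", "body": {"moves": [{"claw":20,"tx":-0.15,"ty":-0.15,"tz":0.45,"turn":-0.08},{"claw":20,"tx":-0.15,"ty":-0.15,"tz":0.45,"turn":-0.08},{"claw":20,"tx":-0.05,"ty":0,"tz":0.4,"turn":0},{"claw":20,"tx":0,"ty":0,"tz":0,"turn":0},{"claw":20,"tx":0,"ty":0,"tz":0,"turn":0}]}}

```text
clock: 25.9
eef_pos: [0.575, 0.188, 0.0608]
ee_rot: [-3.113, -0.057, -0.159]
contact_force: [-0.6, 0.4, -1.2]
opening: 0.0398
```

Run:
```python
from h import *
o=st(); plan([.5759,.1905,.05],-.156,1); im=snap('wrist','w27')
cv2.imwrite('pics/w27z.png',cv2.resize(im[40:270,240:400],None,fx=2.6,fy=2.6,interpolation=cv2.INTER_CUBIC))
```

```text
{'clock': 25.9, 'joints': [-0.5934, 0.7398, 0.3916, 1.7874, -0.4476, 0.636, -0.1036], 'eef_pos': [0.575, 0.188, 0.0608], 'ee_rot': [-3.1132, -0.0572, -0.1587], 'contact_force': [-0.6461, 0.3689, -1.2282], 'opening': 0.0398}
n 1
[0.02, -0.11, 0.43, -0.02]
```

View pics/w27z.png

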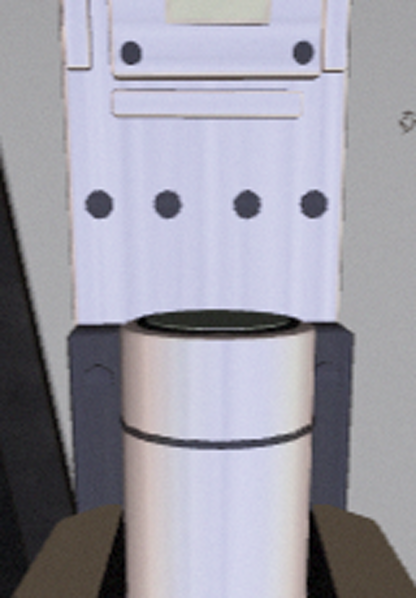

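>>> {"method": "arm_command", "body": {"moves": [{"claw":20,"tx":0,"ty":-0.05,"tz":0.2,"turn":0},{"claw":20,"tx":0,"ty":-0.05,"tz":0.2,"turn":0},{"claw":20,"tx":0,"ty":0,"tz":0.1,"turn":0},{"claw":20,"tx":0,"ty":0,"tz":0,"turn":0},{"claw":20,"tx":0,"ty":0,"tz":0,"turn":0}]}}

```text
clock: 26.45
eef_pos: [0.577, 0.1907, 0.048]
ee_rot: [-3.113, -0.059, -0.159]
contact_force: [0.1, -1.0, -0.4]
opening: 0.0397
```

Run:
```python
from h import *
o=st(); plan([.5759,.1905,.0449],-.156,1)
```

```text
{'clock': 26.45, 'joints': [-0.5891, 0.7604, 0.3802, 1.7879, -0.4584, 0.6129, -0.0991], 'eef_pos': [0.577, 0.1907, 0.048], 'ee_rot': [-3.1129, -0.0587, -0.1591], 'contact_force': [0.0734, -1.0022, -0.3613], 'opening': 0.0397}
n 1
[-0.04, 0.02, 0.12, -0.02]
```

>>> {"method": "arm_command", "body": {"moves": [{"claw":20,"tx":-0.05,"ty":0,"tz":0.1,"turn":0},{"claw":20,"tx":0,"ty":0,"tz":0.05,"turn":0},{"claw":20,"tx":0,"ty":0,"tz":0,"turn":0}]}}

```text
clock: 26.75
eef_pos: [0.576, 0.1912, 0.0456]
ee_rot: [-3.112, -0.059, -0.159]
contact_force: [-0.2, 0.3, -1.1]
opening: 0.0394
```

>>> {"method": "arm_command", "body": {"moves": [{"claw":20,"tx":0,"ty":0,"tz":0.08,"turn":0},{"claw":20,"tx":0,"ty":0,"tz":0.08,"turn":0}]}}

```text
clock: 26.95
eef_pos: [0.5761, 0.1912, 0.0452]
ee_rot: [-3.11, -0.058, -0.158]
contact_force: [-7.4, -0.7, 15.4]
opening: 0.0394
```

>>> {"method": "arm_command", "body": {"moves": [{"claw":20,"tx":0,"ty":0,"tz":0.08,"turn":0},{"claw":20,"tx":0,"ty":0,"tz":0.08,"turn":0}]}}

```text
clock: 27.15
eef_pos: [0.5761, 0.1912, 0.0452]
ee_rot: [-3.108, -0.058, -0.158]
contact_force: [-5.2, -0.7, 12.3]
opening: 0.0396
```

Run:
```python
from h import *
o=st(); print(o['ft_torque']);im=snap('wrist','w28')
o=st()
```

```text
{'clock': 27.15, 'joints': [-0.5827, 0.7619, 0.3715, 1.7931, -0.4646, 0.6036, -0.091], 'eef_pos': [0.5761, 0.1912, 0.0452], 'ee_rot': [-3.1075, -0.058, -0.1578], 'contact_force': [-5.1647, -0.6556, 12.3249], 'opening': 0.0396}
[-0.26439228  0.99090396  0.05294692]
{'clock': 27.2, 'joints': [-0.5826, 0.7619, 0.3714, 1.7931, -0.4646, 0.6036, -0.0909], 'eef_pos': [0.5761, 0.1912, 0.0452], 'ee_rot': [-3.1074, -0.058, -0.1578], 'contact_force': [-3.8305, -0.54, 12.1328], 'opening': 0.0389}
```

View pics/w28.png

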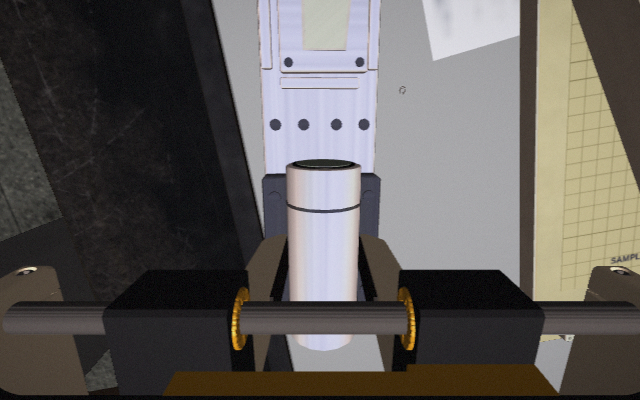

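Contact came at the expected height, with a TCP z of 0.0452. There is a sideways force of about -5 N in x, so I'll nudge to -x while pressing to balance the two flanks.

>>> {"method": "arm_command", "body": {"moves": [{"claw":20,"tx":-0.04,"ty":0,"tz":0.1,"turn":0},{"claw":20,"tx":-0.04,"ty":0,"tz":0.1,"turn":0}]}}

```text
clock: 27.4
eef_pos: [0.576, 0.1912, 0.0452]
ee_rot: [-3.104, -0.062, -0.158]
contact_force: [-5.1, -0.9, 14.7]
opening: 0.0394
```

>>> {"method": "arm_command", "body": {"moves": [{"claw":20,"tx":-0.08,"ty":0,"tz":0.12,"turn":0},{"claw":20,"tx":-0.08,"ty":0,"tz":0.12,"turn":0}]}}

```text
clock: 27.6
eef_pos: [0.576, 0.1913, 0.0451]
ee_rot: [-3.101, -0.07, -0.157]
contact_force: [-4.1, -1.3, 16.6]
opening: 0.0393
```

>>> {"method": "arm_command", "body": {"moves": [{"claw":20,"tx":-0.2,"ty":0,"tz":0.12,"turn":0}]}}

```text
clock: 27.7
eef_pos: [0.576, 0.1914, 0.0452]
ee_rot: [-3.099, -0.081, -0.158]
contact_force: [4.1, -2.5, 8.7]
opening: 0.0395
```

Run:
```python
from h import *
o=st(); print(o['ft_torque'])
bot.grab_frame('wrist');o=st(); print(o['ft_torque'])
```

```text
{'clock': 27.7, 'joints': [-0.5817, 0.7532, 0.3628, 1.8156, -0.4736, 0.5634, -0.0815], 'eef_pos': [0.576, 0.1914, 0.0452], 'ee_rot': [-3.0987, -0.0806, -0.1578], 'contact_force': [4.1351, -2.546, 8.7164], 'opening': 0.0395}
[-0.55607299 -0.77618235  0.15184661]
{'clock': 27.75, 'joints': [-0.5818, 0.7531, 0.3628, 1.8163, -0.4738, 0.5621, -0.0815], 'eef_pos': [0.576, 0.1914, 0.0452], 'ee_rot': [-3.0986, -0.0814, -0.1578], 'contact_force': [1.8234, -1.1821, 10.96], 'opening': 0.0398}
[-0.46860898 -0.24672628  0.1641499 ]
```

>>> {"method": "arm_command", "body": {"moves": [{"claw":20,"tx":-0.1,"ty":0.02,"tz":0.16,"turn":0},{"claw":20,"tx":-0.08,"ty":0.02,"tz":0.16,"turn":0}]}}

```text
clock: 27.95
eef_pos: [0.5761, 0.1914, 0.045]
ee_rot: [-3.093, -0.09, -0.157]
contact_force: [-6.5, -1.4, 24.2]
opening: 0.0389
```

Run:
```python
from h import *
for c in ['wrist','scene','side','wrist','scene','side','wrist','wrist']:
    im=snap(c,'e_'+c); o=bot.get_obs(); print(np.round(o['contact_force'],1),np.round(o['eef_pos'],4),np.round(o['ee_rot'],3),np.round(o['opening'],4))
for q,c in [('lens_center','side'),('lens_center','scene'),('mirror_foot','scene'),('mirror_foot','side'),('lens_center','wrist')]:
    print(q,c,[(np.round(d['location'],4).tolist(),round(d['confidence'],2)) for d in bot.spot_point(q,c)][:1])
o=st()
```

```text
[-5.7 -0.8 22.3] [0.5761 0.1914 0.045 ] [-3.093 -0.09  -0.157] 0.0398
[-5.6 -2.5 22.4] [0.5761 0.1914 0.045 ] [-3.093 -0.09  -0.157] 0.0394
[-5.6 -1.7 23.1] [0.5761 0.1914 0.045 ] [-3.093 -0.09  -0.157] 0.0389
[-5.6 -1.8 23.1] [0.5761 0.1914 0.045 ] [-3.093 -0.09  -0.157] 0.0396
[-5.9 -1.7 23.8] [0.5761 0.1914 0.045 ] [-3.093 -0.09  -0.157] 0.0392
[-6.3 -2.1 23.5] [0.5761 0.1914 0.045 ] [-3.093 -0.09  -0.157] 0.0389
[-5.6 -1.7 22.3] [0.5761 0.1914 0.045 ] [-3.093 -0.09  -0.157] 0.0393
[-6.  -1.2 23. ] [0.5761 0.1914 0.0451] [-3.093 -0.09  -0.157] 0.0391
lens_center side [([0.5707, 0.1902, 0.0495], 0.56)]
lens_center scene [([0.5768, 0.1891, 0.0513], 0.82)]
mirror_foot scene [([0.5959, 0.3143, 0.0196], 0.66)]
mirror_foot side [([0.5989, 0.315, 0.0193], 0.61)]
lens_center wrist [([0.5738, 0.1918, 0.0533], 0.89)]
{'clock': 28.6, 'joints': [-0.578, 0.7495, 0.3562, 1.8253, -0.4792, 0.5454, -0.074], 'eef_pos': [0.5761, 0.1914, 0.045], 'ee_rot': [-3.0929, -0.0898, -0.1572], 'contact_force': [-6.0913, -1.363, 22.8658], 'opening': 0.0394}
```

View pics/e_wrist.png

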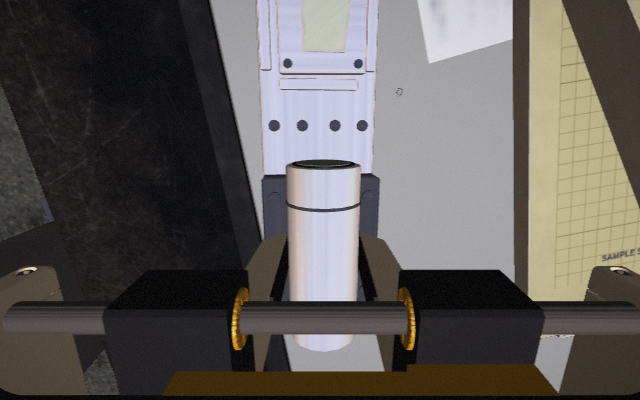

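View pics/e_side.png

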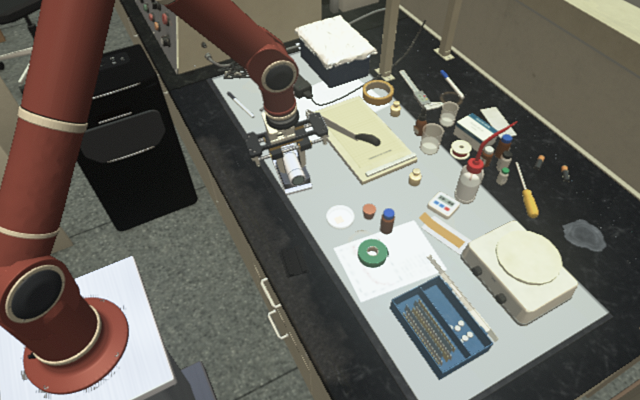

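Run:
```python
from h import *
print(bot.hand_in()); st()
```

```text
the job is handed in; nothing more can be done
None
the job is handed in; nothing more can be done
```

The job is handed in at about 28.6 s of the 64 s. The mirror plate is seated in the pocket, and the gripper is still holding the lens pressed down in the V-block.

**Mirror plate:** I gripped it across its block and set it in the pocket with the slope towards the V-block. I pressed it with about 22 N, released it, then gripped and pressed it again while it lay flat, and let go. The tool height when pressed was 30.2 mm against 30.3 mm expected. A later wrist-camera fit put the plate within about 2 mm of the pocket centre and about 0.01 rad off in yaw. It sits slightly towards one side rail. I judged its levelness from the tool height and the picture and did not measure the tilt directly.

**Lens:** I took it from its rest and laid it along the groove. It touched down at the height expected for a seated lens, and by tool position it is within about 1 mm of the seat along the groove. The final steady push is about 23 N down with about 6 N sideways. I nudged it sideways until the side force reversed, and it did not move, so it is bearing on both flanks. The split works out at roughly 12 and 21 N.

**Disagreements between checks:**
- The networks' lens positions differ by up to about 5 mm across the groove between cameras: x 0.571 from the side camera, 0.574 from the wrist and 0.577 from the scene camera. I trusted the tool position and the contact height instead.
- Wrist-camera height fits were a few millimetres off the nominal heights.
- The tool had tilted by about 0.09 rad by the end. That leaves the fingertips roughly 2 mm above the V-block's cheeks by calculation.

The vial, stopper, tape and dish still stand in their places in the final side picture.

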